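# Lock the parts cabinet's sliding door with a push rivet

## Task

Slide the clear door of the parts cabinet fully shut, then lock it for transport with the push rivet from the stand: seat the rivet all the way down in the ringed hole in the cabinet's roof just behind the shut door's edge, and press its center pin flush with its head so that the legs spread. The polycarbonate roof cracks if it is pressed hard (above 22 N), so feel your way, and leave the plug and the loose hardware where they are.

Things in the scene. Friction and masses are not known exactly. Their poses are not given: they have to be found in the camera images.
- cabinet: fixed clear parts cabinet, aluminium edges, 204 (x) x 372 (y) x 124 mm high; origin at the centre of its underside, door front faces its -x. Roof: clear 5 mm slide-in sheet, top 120 mm up; it may lie up to 7 mm forward or back in its side grooves, where is not reported, and slides only above about 7 N sideways. It bends down about 1 mm per 8 N and must never take more than 22 N
- lock_place (a point): fixed point on the cabinet, at the roof's top, where the roof's 12 mm through hole has its centre when the sheet lies in mid-play (85 mm in front, 10 mm right of the cabinet's centre). The real hole, in a flat 30 mm steel eyelet, lies up to 7 mm in front of or behind it along the cabinet's x. An open door lies under the hole and stops the rivet
- door (a joint): travel in m of the clear sliding door along its track: 0 fully shut at its end stop (to the cabinet's left, +y), up to 0.165 open (to the right, -y). It starts 0.06 to 0.14 open, runs with about 1.5 N of friction and stays where it is left
- door_pull (a point): centre of the grip on the door's upright aluminium pull bar: bar 10 x 10 mm and 50 mm tall, reaching 21 mm above and 29 mm below this point, 50 mm in front of the door's middle plane, 21 to 35 mm clear of the roof's front edge; moves with the door
- stand: fixed white plastic block, 46 x 120 x 40 mm high, origin at the centre of its underside; its two blind holes (15 mm wide, 25 mm deep) lie 30 mm to either side of its centre along its y; one holds the push rivet, the other the plug, either way round
- rivet_head (a point): centre of the black push rivet's round head, 22 mm across, 5 mm thick (point 2.5 mm above its flat underside), z up when it stands. 10 mm shank, its blunt nose 8.6 mm wide, reaches 16 mm below the head. The center pin (top 12 mm across) stands 9 mm above the head. About 20 g. It starts in the stand, underside of the head on the stand's top
- rivet_pin (a joint): how far the rivet's center pin is pressed in, in m: 0 standing 9 mm proud, 0.009 flush with the head's top (end stop). It takes about 10 N to move and stays where it is left; the split legs spread 3 mm to each side as it goes in, so it must be pressed only after the rivet is in the roof's hole
- plug: black blanking plug in the stand's other hole, head 22 mm across and 5 mm thick like the rivet's but with a plain top and no pin; origin at the centre of its head's underside. Not needed, leave it
- tube_lug: bronze-finished tube lug standing on its two feet, 70 mm long (y), 38 mm high; origin at the centre of its underside. Leave it
- washers: stack of white nylon washers, 26 mm across, 18 mm high; origin at the centre of its underside. Leave it
- drum_key: T-shaped brass drum key lying flat, 78 mm across the T (y), 62 mm long (x), 14 mm high; origin at the middle of the crossbar, at the counter. Leave it
Mind the look-alikes: they are no part of the job. What is shaped like the stand but blue or pink is not meant.

How it is judged:
On the way, in this order (a step that is already met when the one before it is completed fails the run):
1. the door is slid shut (value of joint door below 0.003 m), for 0.2 s.
2. the rivet is seated in the roof's hole, upright, its head down on the roof, behind the shut door (value of joint door below 0.003 m and z of rivet_head in the frame of lock_place below 0.0045 m and x of rivet_head in the frame of lock_place between -0.01 and 0.01 m and y of rivet_head in the frame of lock_place between -0.004 and 0.004 m and angle between rivet_head's own z axis and vertical below 0.12 rad), for 0.1 s.
3. the center pin is pressed flush (value of joint rivet_pin above 0.0075 m), for 0.1 s.
At the end, for the whole second after the job is handed in: The door is shut (within 3 mm of its stop); the rivet stands upright in the roof's hole behind the door's edge with the underside of its head on the roof (within 2 mm); its center pin is flush (at most 1.5 mm proud); everything is at rest (all of step 2 and z of rivet_head in the frame of lock_place above -0.002 m and value of joint rivet_pin above 0.0075 m and linear speed of rivet below 0.02 m/s); the robot touches nothing.
It fails at once if the roof takes more than 22 N (contact force between roof and anything else above 22 N).
It fails at once if the plug or a piece of loose hardware is moved by more than 20 mm (distance of any of plug, tube_lug, washers, drum_key from where it was at the start of the episode above 0.02 m).
It also fails if it takes over 67 s, if anything falls off the work surface, if the arm or the gripper's body presses on something with over 40 N, if the wrist force passes 120 N, or if a joint passes its speed limit or range.

## Robot

A 7-joint arm with a two-finger parallel gripper is mounted at the origin on the work surface. World frame = base frame: x ahead of the robot, y to its left, z up, the work surface at z = 0. Lengths are in m, angles in rad, forces in N, time in s.
With the tool pointing down it reaches from about 0.425 to 0.875 m from the base axis. Payload 4.7 kg.
Tool frame: the origin (TCP) lies midway between the tips of the shut fingers; the grasp point (between the pads) lies 19 mm behind it; x points along the fingers, z is the direction in which the jaws open and shut, and the axes are right-handed (so a half turn about x gives the same grasp; the last joint's range is limited). The gripper opens to 87 mm and grips with 3 to 60 N. Pads are 19 mm wide; open, the fingers measure 117 mm over their backs; the gripper's body (75 mm by 190 mm) begins 51 mm behind the grasp point.
Start: joints at [-1.222, 0.321, -0.07, 1.45, 0.023, 1.371, -0.057], TCP at [0.214, 0.614, 0.199] pointing down, gripper open.
Joint ranges: [-2.86, 2.86], [-0.3, 2.09], [-1.38, 1.24], [0.06, 2.45], [-1.56, 4.7], [0.09, 2.05], [-2.69, 2.69]. Speed limits (rad/s): [2.57, 2.57, 3.14, 3.14, 3.14, 3.14, 3.14].

## Interface

Orientations are given as a rotation vector (axis times angle).
In Python, from bench import ctrl gives the robot as it stands.
- The arm moves only by the shell command python3 -m pendant 'ROWS' [OPENING] [FORCE]. ROWS is JSON, a list of rows, each an object with "travel": the shift along the tool's x, y, z in m, a list of three; "twist": the turn about the tool's x in rad. In form: [{"travel": [x, y, z], "twist": twist}, ...]. A call has 1 to 10 rows; each row is the pose to reach, as a shift and turn from the pose measured when the call began, along the tool's axes at that moment; what a row does not reach only later rows make up. A row lasts 1/8 s, in which the tool goes at most 62.5 mm and 10.7 degrees, less where a joint would pass 70% of its speed; a pose out of reach is approached as far as the arm can. A call with a gripper value outside its range is refused whole. OPENING is the opening, from -1 (shut) to 1 (fully open), so that 0 is half open, set as the call begins (- or left out, the last holds). The fingers move at their own pace and stop on an object; FORCE is the grip in N (left out, the last holds). Time passes only in rows, so rows that repeat a pose let the fingers close. It gives the time, the measured TCP pose, the force and the opening at its end, in the units of the state.
- ctrl.get_state(): the state, without advancing time (a new reading comes with each control period).
- ctrl.get_image(name): name is "scene" or "top"; returns the picture (400x640x3 uint8, red, green, blue); there is no depth.
- ctrl.camera_model(name): a dict with "K" (3x3 intrinsics, pixels), "distortion" ([k1, k2, p1, p2, k3] as OpenCV has them; the pictures are not rectified), "rvec" (rotation vector, rad) and "tvec" (3), from world to camera coordinates, as OpenCV has them. Camera axes: x right, y down, z forward; pixel columns grow to the right and rows downward; lengths in m; the calibration is good to about 2 mm. A picture is of the moment at which its call begins. camera_model takes no time and is no camera call.
- ctrl.close_job(): hands the job in, once; it reports no verdict.
The state is a dict: "time": time; "joint_positions": joint angles; "qd": joint speeds; "joint_torque": joint torques, N m; "position": TCP position; "tool_rot": TCP orientation; "ft_force": force on the tool from outside, world axes, zero at the start; "torque": the same for the moment, N m; "grip_width": opening from 0.0 (shut) to 1.0 (fully open).
Only numpy, scipy, OpenCV 4.12 (cv2) and the standard library are available. Lean on these libraries where they do the work, as an engineer would, in place of code of your own. Each camera call takes 0.05 s, during which the arm holds its last target.

## Working session

There is one attempt and no reset: what is moved stays moved. The work goes in short steps, Python scripts to look and compute and a shell command to move; the robot and the scene stay as the last step left them, time stands still between calls to the robot, and variables do not carry over. Pictures are saved under pics/ and viewed, and the job is handed in when it is done.

```bash
ls; mkdir -p pics; python3 - <<'E'
from bench import ctrl
import cv2,numpy as np
for n in("scene","top"):
    im=ctrl.get_image(n); cv2.imwrite(f"pics/{n}0.png",im[:,:,::-1])
    m=ctrl.camera_model(n); print(n,{k:np.round(v,4).tolist() for k,v in m.items()})
print(ctrl.get_state())
E
```

```text
pics
scene {'K': [[400.5517, 0.0, 317.3822], [0.0, 400.5517, 205.1116], [0.0, 0.0, 1.0]], 'distortion': [-0.092, 0.0, 0.0, 0.0, 0.0], 'rvec': [1.196, 2.4884, -0.7799], 'tvec': [0.3738, -0.2197, 1.2791]}
top {'K': [[444.5745, 0.0, 314.7932], [0.0, 444.5745, 201.0231], [0.0, 0.0, 1.0]], 'distortion': [-0.0072, 0.0, 0.0, 0.0, 0.0], 'rvec': [2.2017, -2.1472, 0.12], 'tvec': [-0.1027, 0.5203, 1.0715]}
{'time': 0.1, 'joint_positions': array([-1.22192886,  0.32173511, -0.07008474,  1.45154096,  0.02262069,
        1.37080765, -0.0569223 ]), 'qd': array([-0.00081518, -0.00068587, -0.0017979 , -0.00349058, -0.00092367,
        0.00134041, -0.00157048]), 'joint_torque': array([-2.10900826e-04, -4.92575383e+01, -4.05522035e-01, -3.13397527e+01,
       -6.40920061e-02,  3.96713137e-02,  7.79858942e-05]), 'position': array([0.21343779, 0.61339448, 0.19838592]), 'tool_rot': array([-0.96023733,  1.3505291 ,  0.95845258]), 'ft_force': array([ 0.77776758, -0.08955534,  0.19085861]), 'torque': array([ 0.00172985,  0.04269657, -0.03881839]), 'grip_width': 1.0002655427337965}
```

View pics/scene0.png

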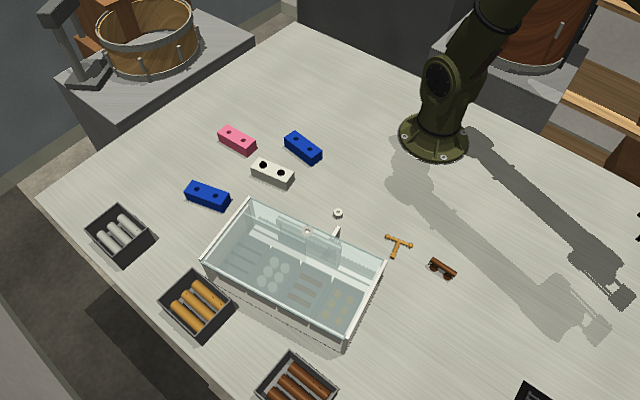

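View pics/top0.png

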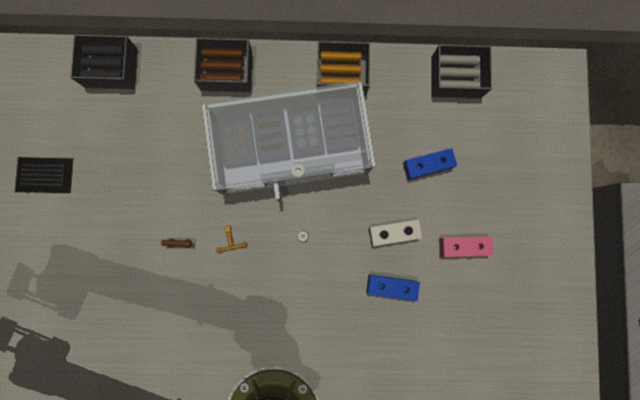

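The scene view has the white stand at (272,172), two blue stands at (303,147) and (207,195), and a pink one at (236,139). In the top view the white stand is at (395,233), the ring at (298,171) and the pull bar at (278,190). Next I'll enlarge those areas.

```bash
python3 - <<'E'
import cv2,numpy as np
t=cv2.imread("pics/top0.png");s=cv2.imread("pics/scene0.png")
def c(im,x,y,w,h,k): return cv2.resize(im[y:y+h,x:x+w],None,fx=k,fy=k,interpolation=cv2.INTER_CUBIC)
cv2.imwrite("pics/a1.png",c(t,195,80,190,135,4))
cv2.imwrite("pics/a2.png",np.vstack([c(t,360,210,70,45,8),c(s,240,150,70,45,8)][:1]))
cv2.imwrite("pics/a3.png",c(s,240,150,70,45,8))
cv2.imwrite("pics/a4.png",c(s,195,190,200,145,4))
E
```

```text
(no output)
```

View pics/a1.png

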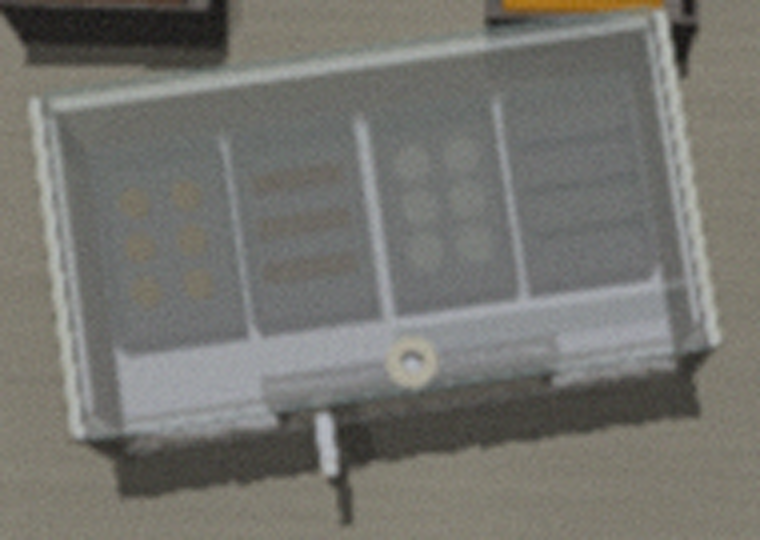

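View pics/a2.png

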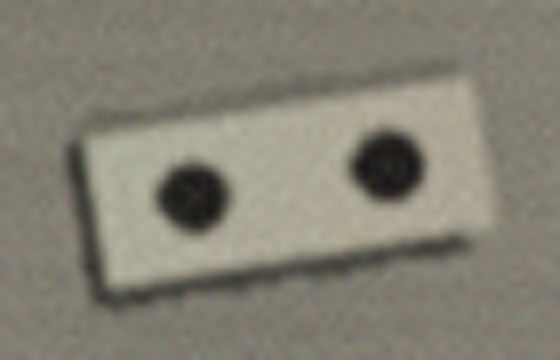

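View pics/a3.png

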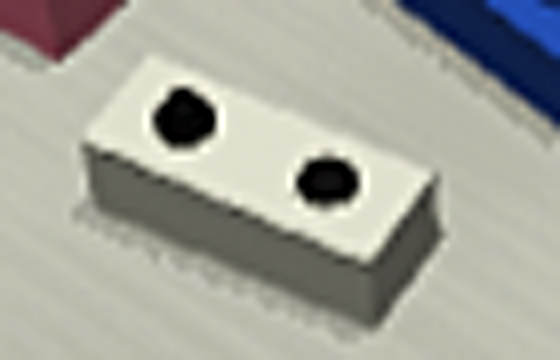

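View pics/a4.png

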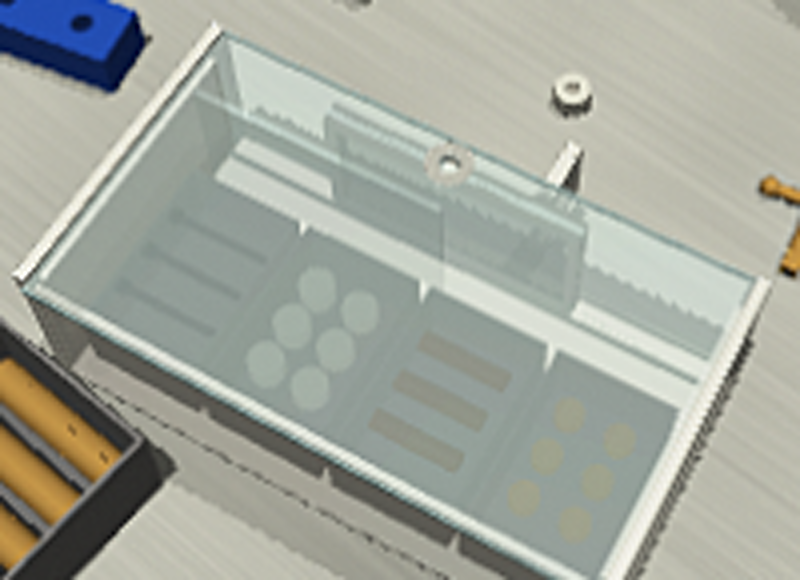

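```bash
cat > h.py <<'E'
from bench import ctrl
import cv2,numpy as np
from scipy.spatial.transform import Rotation as R
M={n:ctrl.camera_model(n) for n in("scene","top")}
def ray(n,p):
    m=M[n];u=cv2.undistortPoints(np.array([[p]],float),np.array(m["K"]),np.array(m["distortion"]))[0,0]
    Rm=cv2.Rodrigues(np.array(m["rvec"],float))[0];t=np.array(m["tvec"]).ravel()
    return -Rm.T@t,Rm.T@np.array([u[0],u[1],1])
def pl(n,p,z):
    c,d=ray(n,p);return c+d*(z-c[2])/d[2]
def tri(ps,pt):
    c1,d1=ray("scene",ps);c2,d2=ray("top",pt)
    s=np.linalg.lstsq(np.c_[d1,-d2],c2-c1,rcond=None)[0]
    a=c1+s[0]*d1;b=c2+s[1]*d2
    return (a+b)/2,np.linalg.norm(a-b)
def pix(n,X):
    m=M[n];return cv2.projectPoints(np.array([X],float),np.array(m["rvec"],float),np.array(m["tvec"],float),np.array(m["K"]),np.array(m["distortion"]))[0][0,0]
T=lambda x,y,ox,oy,k:((x+.5)/k-.5+ox,(y+.5)/k-.5+oy)
def st():
    s=ctrl.get_state();A=R.from_rotvec(s["tool_rot"]).as_matrix()
    print("t",round(s["time"],2),"p",np.round(s["position"],4),"F",np.round(s["ft_force"],2),"M",np.round(s["torque"],2),"g",round(s["grip_width"],3));print("axes x,y,z:",np.round(A.T,3).tolist());return s,A
E
python3 - <<'E'
from h import *
np.set_printoptions(precision=4,suppress=True)
print("cams",ray("scene",(320,200))[0],ray("top",(320,200))[0])
print("stand corners top")
for p in[(85,138),(470,75),(495,228),(108,292)]:print(pl("top",T(*p,360,210,8),.04))
print("scene")
for p in[(150,55),(437,178),(372,262),(85,145)]:print(pl("scene",T(*p,240,150,8),.04))
print("heads top/scene at .045")
for p in[(193,197),(388,166)]:print(pl("top",T(*p,360,210,8),.045))
for p in[(185,117),(328,181)]:print(pl("scene",T(*p,240,150,8),.045))
print("cab top .124")
for p in[(32,100),(660,12),(718,345),(75,437)]:print(pl("top",T(*p,195,80,4),.124))
print("cab scene")
for p in[(218,25),(768,280),(15,280),]:print(pl("scene",T(*p,195,190,4),.124))
print("ring",pl("top",T(411,361,195,80,4),.12),pl("scene",T(450,162,195,190,4),.12),tri(T(450,162,195,190,4),T(411,361,195,80,4)))
print("bar",tri(T(572,148,195,190,4),T(330,470,195,80,4)))
E
```

```text
cams [0.9556 0.2687 0.9158] [ 0.4126 -0.0802  1.1192]
stand corners top
[ 0.4618 -0.2257  0.04  ]
[ 0.4839 -0.3429  0.04  ]
[ 0.4376 -0.3506  0.04  ]
[ 0.4154 -0.2332  0.04  ]
scene
[ 0.4396 -0.3496  0.04  ]
[ 0.4182 -0.2298  0.04  ]
[ 0.4614 -0.2228  0.04  ]
[ 0.4856 -0.338   0.04  ]
heads top/scene at .045
[ 0.4446 -0.2578  0.045 ]
[ 0.4554 -0.3168  0.045 ]
[ 0.4563 -0.3157  0.045 ]
[ 0.4465 -0.256   0.045 ]
cab top .124
[0.7286 0.174  0.124 ]
[ 0.791  -0.1859  0.124 ]
[ 0.5965 -0.2216  0.124 ]
[0.5345 0.1401 0.124 ]
cab scene
[ 0.5978 -0.2185  0.124 ]
[0.5335 0.1409 0.124 ]
[ 0.7957 -0.1842  0.124 ]
ring [ 0.5834 -0.0475  0.12  ] [ 0.5827 -0.0467  0.12  ] (array([ 0.5831, -0.0471,  0.1202]), np.float64(0.001081722748560983))
bar (array([ 0.5217, -0.0025,  0.1038]), np.float64(0.0002493579484954786))
```

```bash
python3 - <<'E'
from h import *
im=cv2.imread("pics/scene0.png")[155:180,252:295].astype(float)
im=np.clip(im*2.2,0,255).astype(np.uint8)
cv2.imwrite("pics/b1.png",cv2.resize(im,None,fx=16,fy=16,interpolation=cv2.INTER_CUBIC))
s,A=st()
# desired: x down, z axis along cabinet y
yaw=.173;cy=np.array([-np.sin(yaw),np.cos(yaw),0])
z=A[:,2]
for t in(cy,-cy):
    print("twist",np.arctan2(np.dot(np.cross(z,t),A[:,0]),z@t))
print(A.T@(np.array([.524,-.002,.19])-s["position"]))
E
```

```text
t 0.1 p [0.2134 0.6134 0.1984] F [ 0.78 -0.09  0.19] M [ 0.    0.04 -0.04] g 1.0
axes x,y,z: [[-0.0, -0.002, -1.0], [-0.944, 0.329, -0.0], [0.329, 0.944, -0.002]]
twist -0.5077585956977121
twist 2.633834057892081
[ 0.00925712 -0.49550394 -0.47918652]
```

View pics/b1.png

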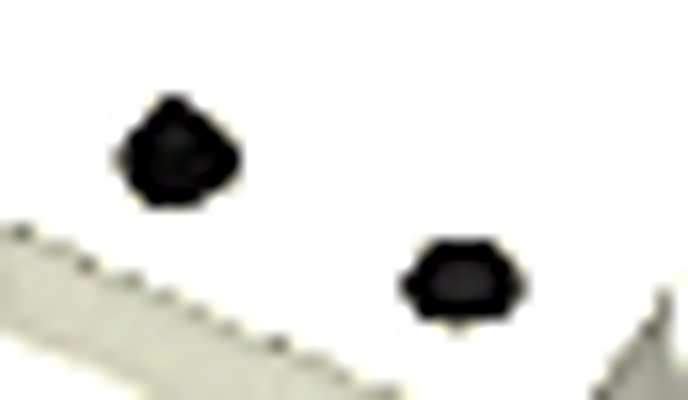

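Rivet candidates in the scene view are (263,164), which has a pin bump on top, and (281,172), a plain ellipse, which is the plug. The other stands are blue at (303,147) and (207,195), and pink at (236,139). The right one is the white stand's left-hand head at (263,164), near world (0.456, -0.316). First I'll move to the door's pull bar.

```bash
python3 -m pendant '[{"travel":[0,-0.044,-0.043],"twist":-0.06},{"travel":[0,-0.088,-0.086],"twist":-0.12},{"travel":[0,-0.132,-0.129],"twist":-0.18},{"travel":[0,-0.176,-0.172],"twist":-0.24},{"travel":[0,-0.22,-0.215],"twist":-0.3},{"travel":[0,-0.264,-0.256],"twist":-0.36},{"travel":[0,-0.308,-0.298],"twist":-0.42},{"travel":[0,-0.352,-0.34],"twist":-0.508},{"travel":[0,-0.396,-0.383],"twist":-0.508},{"travel":[0,-0.44,-0.426],"twist":-0.508}]' 0 20; python3 - <<'E'
from h import *
s,A=st()
z=A[:,2]; cy=np.array([-np.sin(.173),np.cos(.173),0])
print(np.arctan2(np.dot(np.cross(z,cy),A[:,0]),z@cy))
print(A.T@(np.array([.524,-.002,.19])-s["position"]))
E
```

```text
time: 1.35
position: [0.4894, 0.0647, 0.199]
tool_rot: [-1.337, 1.123, 1.336]
ft_force: [1.0, 0.8, -0.1]
grip_width: 0.499
t 1.35 p [0.4894 0.0647 0.199 ] F [ 0.98  0.78 -0.09] M [ 0.08 -0.08  0.02] g 0.499
axes x,y,z: [[-0.0, -0.001, -1.0], [-0.985, -0.173, 0.001], [-0.173, 0.985, -0.001]]
0.000531152909466528
[ 0.00910574 -0.02253344 -0.07163308]
```

```bash
python3 -m pendant '[{"travel":[0,-0.011,-0.036],"twist":0},{"travel":[0.0,-0.0225,-0.0716],"twist":0},{"travel":[0.03,-0.0225,-0.0716],"twist":0},{"travel":[0.06,-0.0225,-0.0716],"twist":0}]'; python3 - <<'E'
from h import *
st()
for n,(x,y) in (("top",(230,140)),("scene",(290,180))):
    im=ctrl.get_image(n)[:,:,::-1][y:y+100,x:x+130]
    cv2.imwrite(f"pics/c_{n}.png",cv2.resize(im,None,fx=6,fy=6,interpolation=cv2.INTER_CUBIC))
E
```

```text
time: 1.85
position: [0.524, -0.0027, 0.1382]
tool_rot: [-1.336, 1.124, 1.335]
ft_force: [-1.1, 0.9, 0.9]
grip_width: 0.497
t 1.85 p [ 0.524  -0.0027  0.1382] F [-1.15  0.9   0.9 ] M [0.07 0.04 0.  ] g 0.497
axes x,y,z: [[-0.0, -0.001, -1.0], [-0.985, -0.171, 0.0], [-0.171, 0.985, -0.001]]
```

View pics/c_scene.png

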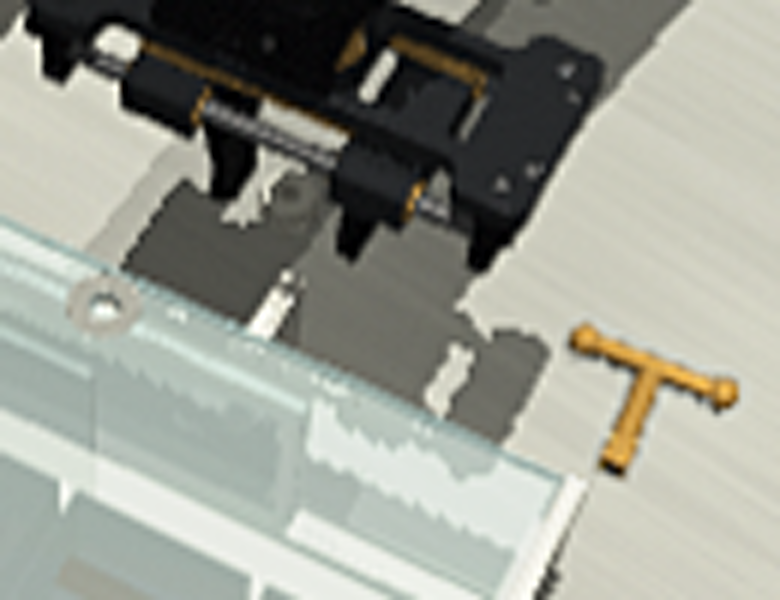

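The bar top at crop (290,282) lies centred below the two fingers at (232,190) and (350,250). I'll descend and push.

```bash
python3 -m pendant '[{"travel":[0.03,0,0],"twist":0},{"travel":[0.058,0,0],"twist":0},{"travel":[0.058,0,0],"twist":0}]' && python3 -m pendant '[{"travel":[0,0,0.01],"twist":0},{"travel":[0,0,0.02],"twist":0},{"travel":[0,0,0.035],"twist":0},{"travel":[0,0,0.05],"twist":0},{"travel":[0,0,0.065],"twist":0},{"travel":[0,0,0.08],"twist":0},{"travel":[0,0,0.09],"twist":0}]'; python3 - <<'E'
from h import *
st()
for n,(x,y) in (("top",(200,120)),("scene",(290,180))):
    im=ctrl.get_image(n)[:,:,::-1][y:y+100,x:x+130]
    cv2.imwrite(f"pics/d_{n}.png",cv2.resize(im,None,fx=6,fy=6,interpolation=cv2.INTER_CUBIC))
E
```

```text
time: 2.33
position: [0.5192, -0.0024, 0.0769]
tool_rot: [-1.332, 1.132, 1.343]
ft_force: [-1.1, 0.1, 0.9]
grip_width: 0.505
time: 3.2
position: [0.5033, 0.0876, 0.0766]
tool_rot: [-1.333, 1.131, 1.344]
ft_force: [1.0, -1.7, 1.0]
grip_width: 0.503
t 3.2 p [0.5033 0.0876 0.0766] F [ 0.97 -1.71  1.03] M [-0.38 -0.33 -0.  ] g 0.503
axes x,y,z: [[-0.011, -0.003, -1.0], [-0.985, -0.174, 0.011], [-0.174, 0.985, -0.001]]
```

View pics/d_scene.png

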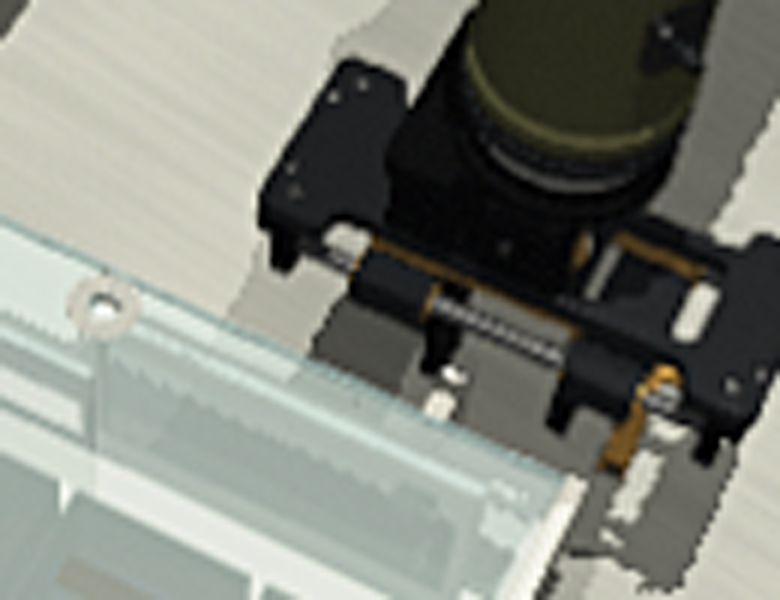

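The door follows, with its edge now at crop x≈95. I'll continue slowly.

```bash
python3 -m pendant '[{"travel":[0,0,0.008],"twist":0},{"travel":[0,0,0.016],"twist":0},{"travel":[0,0,0.022],"twist":0},{"travel":[0,0,0.026],"twist":0}]'; python3 -m pendant '[{"travel":[0,0,0.003],"twist":0},{"travel":[0,0,0.006],"twist":0},{"travel":[0,0,0.009],"twist":0}]'; python3 -m pendant '[{"travel":[0,0,0.003],"twist":0},{"travel":[0,0,0.006],"twist":0}]'
```

```text
time: 3.8
position: [0.4991, 0.1079, 0.076]
tool_rot: [-1.337, 1.138, 1.341]
ft_force: [3.9, -16.7, -0.2]
grip_width: 0.503
time: 4.18
position: [0.4992, 0.1078, 0.0758]
tool_rot: [-1.343, 1.149, 1.331]
ft_force: [5.0, -21.4, 0.8]
grip_width: 0.506
time: 4.42
position: [0.4993, 0.1075, 0.0756]
tool_rot: [-1.347, 1.156, 1.325]
ft_force: [3.8, -16.4, 1.3]
grip_width: 0.502
```

That's the end stop, with steady 17–21 N and no motion. I'll back off, rise, and check.

```bash
python3 -m pendant '[{"travel":[0,0,-0.008],"twist":0},{"travel":[0,0,-0.012],"twist":0},{"travel":[0,0,-0.012],"twist":0},{"travel":[-0.06,0,-0.012],"twist":0},{"travel":[-0.12,0,-0.012],"twist":0},{"travel":[-0.14,0,-0.06],"twist":0},{"travel":[-0.14,0,-0.12],"twist":0},{"travel":[-0.14,0.02,-0.18],"twist":0},{"travel":[-0.14,0.05,-0.24],"twist":0},{"travel":[-0.14,0.05,-0.30],"twist":0}]'; python3 - <<'E'
from h import *
st()
for n,(x,y) in (("top",(195,80)),("scene",(195,190))):
    im=ctrl.get_image(n)[:,:,::-1][y:y+145,x:x+200]
    cv2.imwrite(f"pics/e_{n}.png",cv2.resize(im,None,fx=4,fy=4,interpolation=cv2.INTER_CUBIC))
E
```

```text
time: 5.68
position: [0.4995, -0.1906, 0.225]
tool_rot: [-1.347, 1.152, 1.326]
ft_force: [1.4, 0.1, 0.2]
grip_width: 0.499
t 5.67 p [ 0.4995 -0.1906  0.225 ] F [1.4  0.06 0.18] M [ 0.12 -0.07 -0.04] g 0.499
axes x,y,z: [[-0.007, -0.027, -1.0], [-0.986, -0.166, 0.012], [-0.166, 0.986, -0.025]]
```

View pics/e_scene.png

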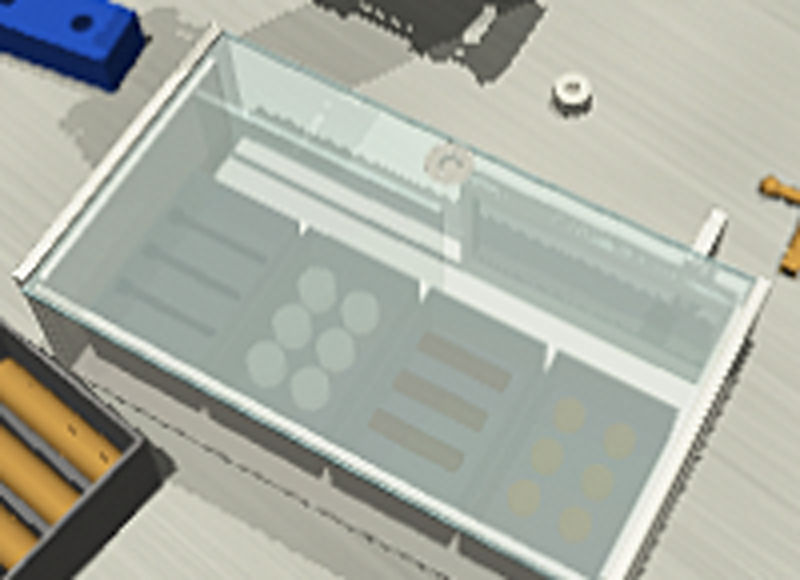

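View pics/e_top.png

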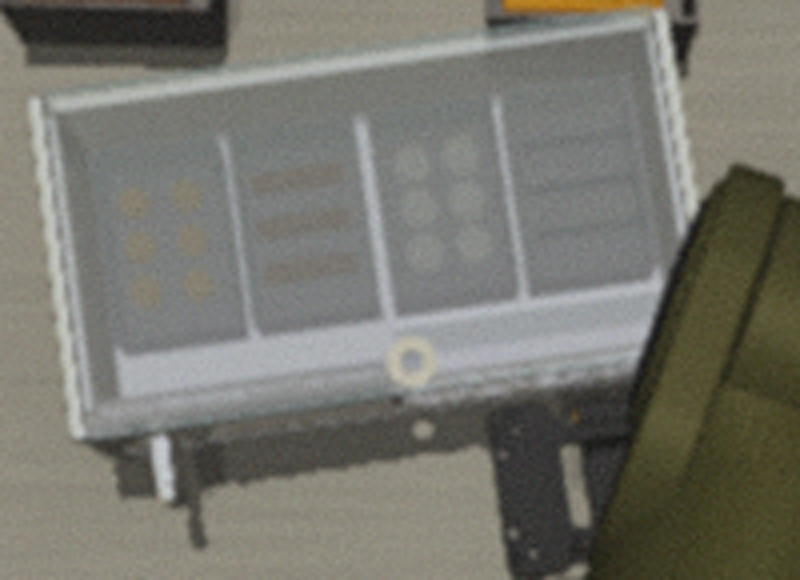

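The door is shut: the bar is now at top crop (166,495), the door edge sits at the ring, and the ring is still at (411,361). Next I'll move above the rivet.

```bash
python3 - <<'E'
from h import *
s,A=st()
print(A.T@(np.array([.4558,-.3163,.12])-s["position"]))
E
```

```text
t 5.78 p [ 0.4992 -0.1976  0.2255] F [ 0.41 -0.24  0.68] M [ 0.09  0.01 -0.03] g 0.5
axes x,y,z: [[-0.007, -0.033, -0.999], [-0.988, -0.154, 0.012], [-0.154, 0.988, -0.032]]
[ 0.10966577  0.0598334  -0.10714372]
```

```bash
python3 -m pendant '[{"travel":[0,0.03,-0.05],"twist":0},{"travel":[0.05,0.06,-0.107],"twist":0},{"travel":[0.11,0.06,-0.107],"twist":0},{"travel":[0.11,0.06,-0.107],"twist":0}]'; python3 - <<'E'
from h import *
s,A=st()
print(A.T@(np.array([.4558,-.3163,.075])-s["position"]))
for n,(x,y) in (("top",(340,190)),("scene",(220,110))):
    im=ctrl.get_image(n)[:,:,::-1][y:y+90,x:x+120]
    cv2.imwrite(f"pics/f_{n}.png",cv2.resize(im,None,fx=6,fy=6,interpolation=cv2.INTER_CUBIC))
E
```

```text
time: 6.28
position: [0.453, -0.3147, 0.1162]
tool_rot: [-1.336, 1.166, 1.319]
ft_force: [1.0, -0.2, 0.4]
grip_width: 0.505
t 6.28 p [ 0.453  -0.3147  0.1162] F [ 0.95 -0.18  0.41] M [ 0.08  0.02 -0.  ] g 0.505
axes x,y,z: [[-0.013, -0.03, -0.999], [-0.988, -0.152, 0.018], [-0.153, 0.988, -0.028]]
[ 0.04121358 -0.00330762 -0.00085316]
```

View pics/f_scene.png

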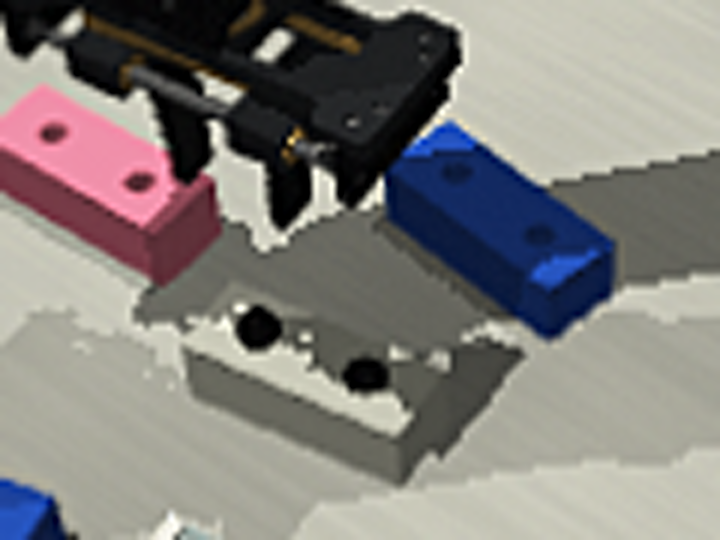

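View pics/f_top.png

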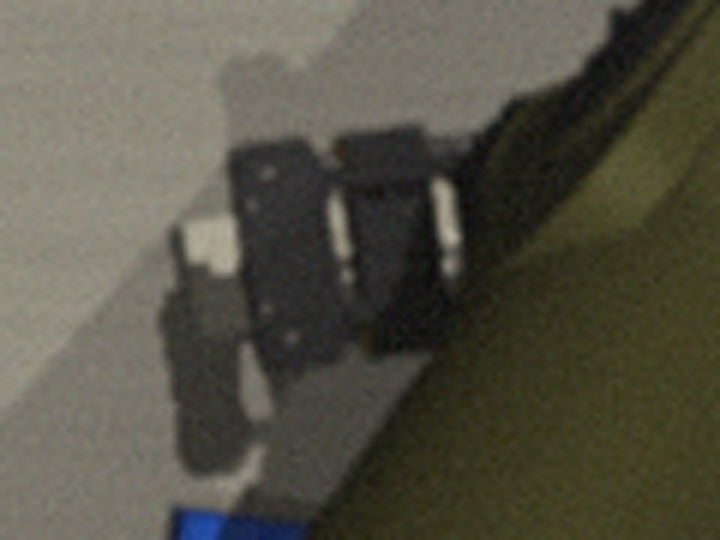

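Fingers are at crop (190,170) and (290,215) and the rivet at (258,325), straight below their midpoint. Pink and blue stands are clear. Descend in two stages.

```bash
python3 -m pendant '[{"travel":[0.02,-0.0033,-0.001],"twist":0},{"travel":[0.041,-0.0033,-0.001],"twist":0},{"travel":[0.041,-0.0033,-0.001],"twist":0}]'; python3 - <<'E'
from h import *
s,A=st()
print(A.T@(np.array([.4558,-.3163,.042])-s["position"]))
x,y=220,120
im=ctrl.get_image("scene")[:,:,::-1][y:y+75,x:x+100]
cv2.imwrite(f"pics/g.png",cv2.resize(im,None,fx=8,fy=8,interpolation=cv2.INTER_CUBIC))
E
```

```text
time: 6.75
position: [0.4592, -0.3149, 0.0771]
tool_rot: [-1.342, 1.163, 1.32]
ft_force: [0.1, 0.6, -0.3]
grip_width: 0.5
t 6.75 p [ 0.4592 -0.3149  0.0771] F [ 0.06  0.63 -0.27] M [0.14 0.01 0.03] g 0.5
axes x,y,z: [[-0.011, -0.031, -0.999], [-0.987, -0.157, 0.015], [-0.157, 0.987, -0.029]]
[0.03514745 0.00299415 0.00020154]
```

View pics/g.png

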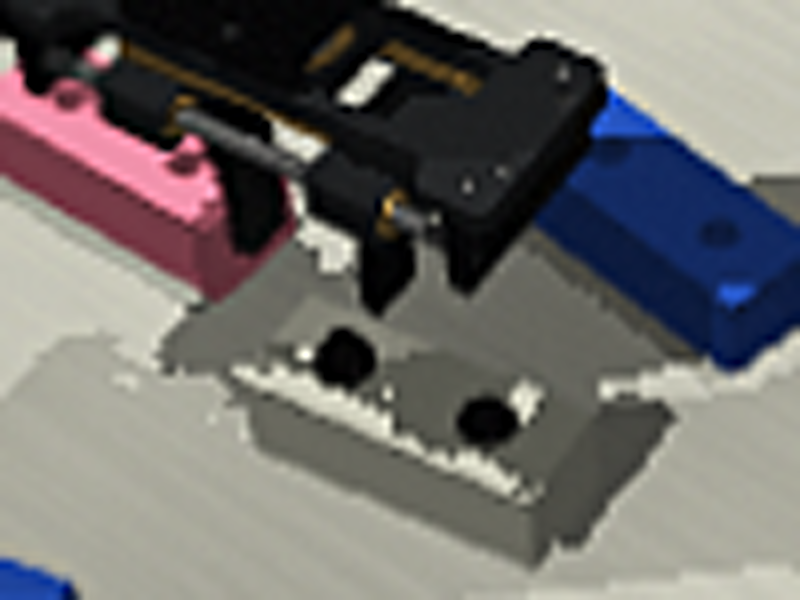

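```bash
python3 -m pendant '[{"travel":[0.016,0.0025,0],"twist":0},{"travel":[0.031,0.0025,0],"twist":0},{"travel":[0.031,0.0025,0],"twist":0},{"travel":[0.031,0.0025,0],"twist":0}]'; python3 - <<'E'
from h import *
s,A=st()
print(A.T@(np.array([.4558,-.3163,.042])-s["position"]))
x,y=220,120
im=ctrl.get_image("scene")[:,:,::-1][y:y+75,x:x+100]
cv2.imwrite(f"pics/g2.png",cv2.resize(im,None,fx=8,fy=8,interpolation=cv2.INTER_CUBIC))
E
```

```text
time: 7.3
position: [0.4569, -0.3173, 0.0472]
tool_rot: [-1.343, 1.163, 1.318]
ft_force: [0.5, 0.8, 0.5]
grip_width: 0.502
t 7.3 p [ 0.4569 -0.3173  0.0472] F [0.46 0.8  0.54] M [0.05 0.02 0.02] g 0.502
axes x,y,z: [[-0.009, -0.032, -0.999], [-0.988, -0.156, 0.014], [-0.157, 0.987, -0.03]]
[0.00515144 0.00081532 0.00127664]
```

View pics/g2.png

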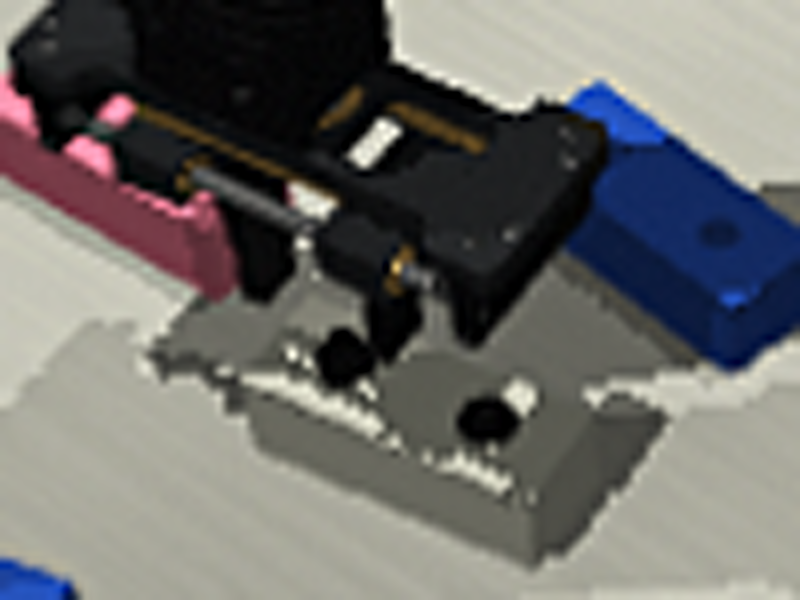

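```bash
python3 - <<'E'
from h import *
s,A=st()
f=lambda X:(pix("scene",X)-[220,120]+.5)*8-.5
print(f(s["position"]),f([.4558,-.3163,.0425]),f([.4558,-.3163,.054]))
for dz in(-.0215,.0215):
  for dy in(-.0095,.0095): print(dz,dy,f(s["position"]+A@[0,dy,dz]))
E
```

```text
t 7.35 p [ 0.457  -0.3173  0.0474] F [0.73 0.15 0.27] M [0.1  0.04 0.  ] g 0.498
axes x,y,z: [[-0.009, -0.032, -0.999], [-0.988, -0.156, 0.014], [-0.157, 0.987, -0.031]]
[339.66098883 351.53444587] [345.52384741 359.93258741] [342.33678207 338.72950148]
-0.0215 -0.0095 [274.90755116 345.43834406]
-0.0215 0.0095 [304.89879861 310.45579452]
0.0215 -0.0095 [375.10250396 393.40537809]
0.0215 0.0095 [404.59789258 357.67053858]
```

```bash
python3 - <<'E'
from h import *
x,y=240,135
im=np.clip(ctrl.get_image("scene")[:,:,::-1][y:y+45,x:x+60].astype(float)*2.5,0,255).astype(np.uint8)
im=cv2.resize(im,None,fx=13,fy=13,interpolation=cv2.INTER_CUBIC)
s,A=st()
f=lambda X:tuple(int(v) for v in (pix("scene",X)-[x,y]+.5)*13-.5)
P=s["position"]
cv2.circle(im,f(P),4,(0,0,255),-1)
for dz in(-.0215,.0215,-.0365,.0365):
  for dy in(-.0095,.0095): cv2.circle(im,f(P+A@[0,dy,dz]),3,(0,255,0),-1)
cv2.circle(im,f([.4558,-.3163,.045]),3,(255,0,255),-1)
cv2.imwrite("pics/g3.png",im)
E
```

```text
t 7.4 p [ 0.4572 -0.3173  0.0476] F [0.62 1.14 0.33] M [0.01 0.03 0.06] g 0.499
axes x,y,z: [[-0.009, -0.032, -0.999], [-0.988, -0.157, 0.014], [-0.157, 0.987, -0.031]]
```

View pics/g3.png

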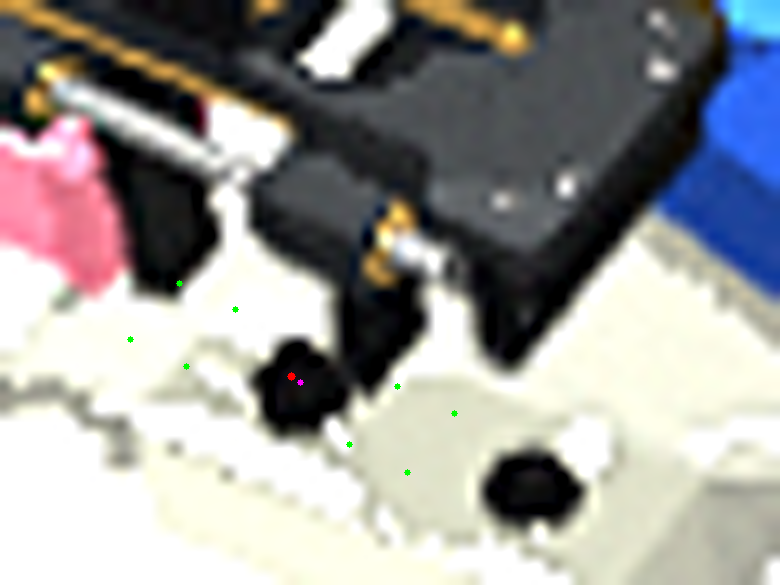

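```bash
python3 - <<'E'
from h import *
x,y=200,85
im=np.clip(ctrl.get_image("scene")[:,:,::-1][y:y+100,x:x+130].astype(float)*2,0,255).astype(np.uint8)
im=cv2.resize(im,None,fx=6,fy=6,interpolation=cv2.INTER_CUBIC)
s,A=st()
f=lambda X:tuple(int(v) for v in (pix("scene",X)-[x,y]+.5)*6-.5)
P=s["position"]
for dx,dys,dzs,c in((-.07,.0375,.095,(0,0,255)),(0,.0095,.0217,(0,255,0)),(-.019,.0095,.0217,(255,0,0))):
  for dz in(-dzs,dzs):
    for dy in(-dys,dys): cv2.circle(im,f(P+A@[dx,dy,dz]),3,c,-1)
cv2.imwrite("pics/g4.png",im)
im=cv2.imread("pics/d_scene.png");x,y=290,180
P=np.array([.5033,.0876,.0766]);A=np.array([[-0.011, -0.003, -1.0], [-0.985, -0.174, 0.011], [-0.174, 0.985, -0.001]]).T
for dx,dys,dzs,c in((-.07,.0375,.095,(0,0,255)),(0,.0095,.0217,(0,255,0)),(-.019,.0095,.0217,(255,0,0))):
  for dz in(-dzs,dzs):
    for dy in(-dys,dys): cv2.circle(im,f(P+A@[dx,dy,dz]),3,c,-1)
cv2.imwrite("pics/g5.png",im)
E
```

```text
t 7.45 p [ 0.4572 -0.3173  0.0476] F [ 0.3   0.23 -0.42] M [ 0.07  0.04 -0.03] g 0.504
axes x,y,z: [[-0.008, -0.032, -0.999], [-0.988, -0.157, 0.013], [-0.157, 0.987, -0.031]]
```

View pics/g4.png

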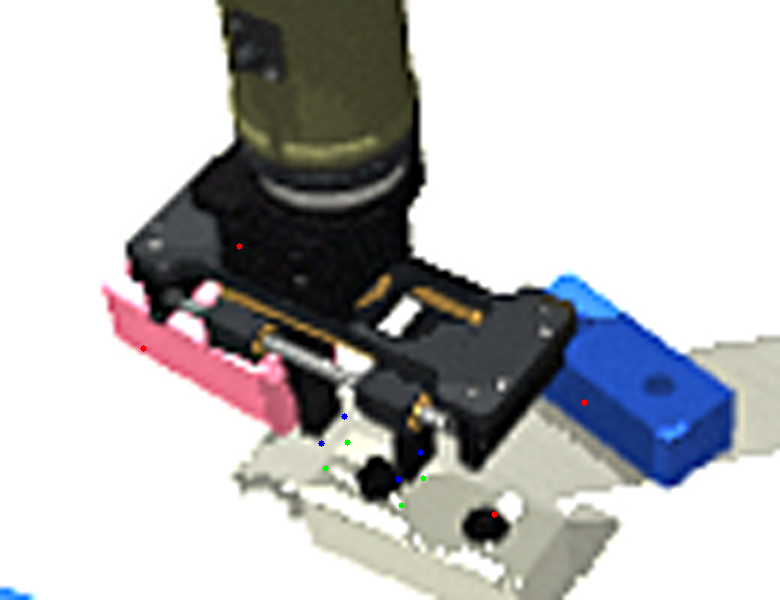

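View pics/g5.png

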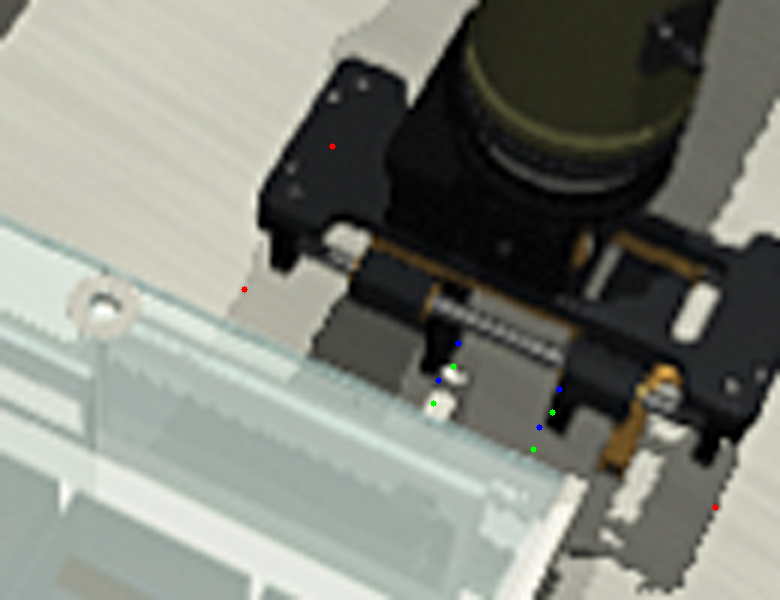

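```bash
python3 - <<'E'
from h import *
im=np.clip(cv2.imread("pics/f_top.png").astype(float)*1.8,0,255).astype(np.uint8);x,y,k=340,190,6
P=np.array([.453,-.3147,.1162]);A=np.array([[-0.013, -0.03, -0.999], [-0.988, -0.152, 0.018], [-0.153, 0.988, -0.028]]).T
f=lambda X:tuple(int(v) for v in (pix("top",X)-[x,y]+.5)*k-.5)
for dx,dys,dzs,c in((-.07,.0375,.095,(0,0,255)),(0,.0095,.0217,(0,255,0)),(-.07,.0095,.0217,(255,0,0))):
  for dz in(-dzs,dzs):
    for dy in(-dys,dys): cv2.circle(im,f(P+A@[dx,dy,dz]),3,c,-1)
cv2.imwrite("pics/g6.png",im)
im=np.clip(cv2.imread("pics/e_top.png").astype(float)*1.8,0,255).astype(np.uint8);x,y,k=195,80,4
P=np.array([.4995,-.1906,.225]);A=np.array([[-0.007, -0.027, -1.0], [-0.986, -0.166, 0.012], [-0.166, 0.986, -0.025]]).T
for dx,dys,dzs,c in((-.07,.0375,.095,(0,0,255)),(0,.0095,.0217,(0,255,0)),(-.07,.0095,.0217,(255,0,0))):
  for dz in(-dzs,dzs):
    for dy in(-dys,dys): cv2.circle(im,f(P+A@[dx,dy,dz]),3,c,-1)
cv2.imwrite("pics/g7.png",im)
E
```

```text
(no output)
```

View pics/g6.png

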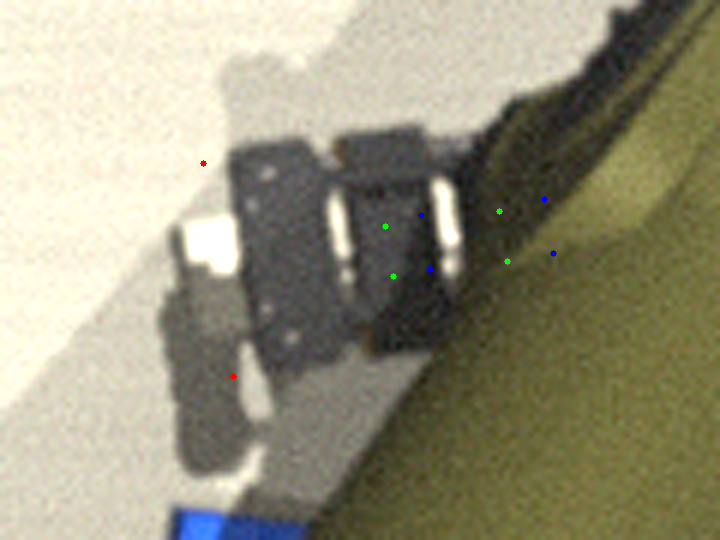

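View pics/g7.png

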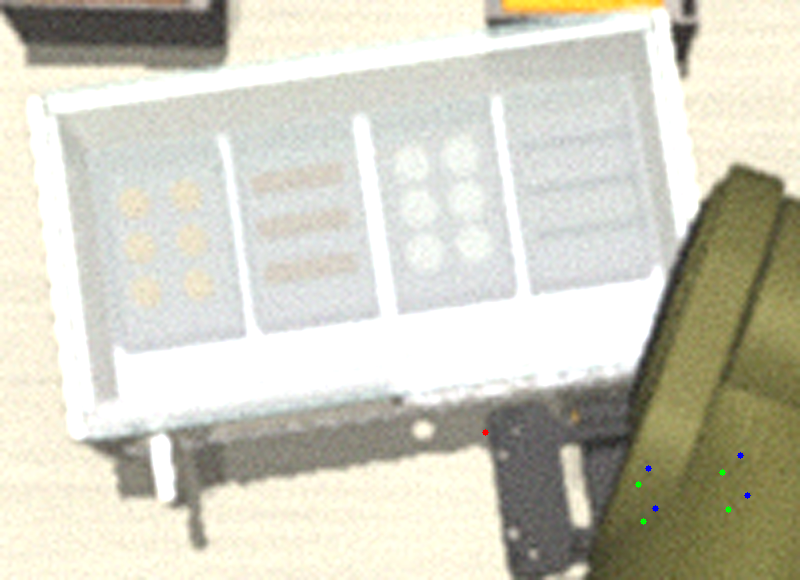

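In the pictures the fingertips look higher than the reported TCP implies. At this height (2.6 mm above the head's top) a light closing should meet the 12 mm pin (0.14), so I'll test by feel.

```bash
python3 -m pendant '[{"travel":[0,0.001,0.001],"twist":0},{"travel":[0,0.001,0.001],"twist":0},{"travel":[0,0.001,0.001],"twist":0},{"travel":[0,0.001,0.001],"twist":0},{"travel":[0,0.001,0.001],"twist":0},{"travel":[0,0.001,0.001],"twist":0}]' -1 3; python3 - <<'E'
from h import *
s,A=st()
x,y=220,120
im=np.clip(ctrl.get_image("scene")[:,:,::-1][y:y+75,x:x+100].astype(float)*2,0,255).astype(np.uint8)
cv2.imwrite(f"pics/g8.png",cv2.resize(im,None,fx=8,fy=8,interpolation=cv2.INTER_CUBIC))
E
```

```text
time: 8.2
position: [0.456, -0.3165, 0.0476]
tool_rot: [-1.343, 1.162, 1.318]
ft_force: [-0.6, 0.2, -0.6]
grip_width: 0.013
t 8.2 p [ 0.456  -0.3165  0.0476] F [-0.61  0.15 -0.65] M [0.06 0.04 0.03] g 0.013
axes x,y,z: [[-0.008, -0.032, -0.999], [-0.988, -0.157, 0.013], [-0.157, 0.987, -0.031]]
```

View pics/g8.png

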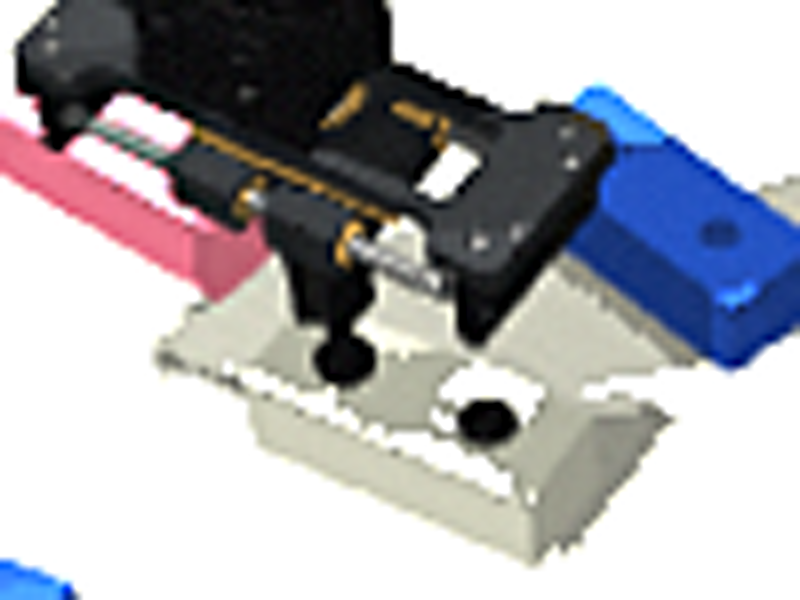

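The fingers shut fully (0.013), so the real tips are above the pin, about 25 mm higher than reported according to the pictures. I'll reopen and feel for the stand's top with the open fingertips.

```bash
python3 -m pendant '[{"travel":[0,0,0],"twist":0},{"travel":[0,0,0],"twist":0},{"travel":[0,0,0],"twist":0},{"travel":[0,0,0],"twist":0}]' 0 20; python3 -m pendant '[{"travel":[0.003,0,0],"twist":0},{"travel":[0.005,0,0],"twist":0},{"travel":[0.007,0,0],"twist":0},{"travel":[0.01,0,0],"twist":0},{"travel":[0.01,0,0],"twist":0}]'; python3 - <<'E'
from h import *
s,A=st()
x,y=220,120
im=np.clip(ctrl.get_image("scene")[:,:,::-1][y:y+75,x:x+100].astype(float)*2,0,255).astype(np.uint8)
cv2.imwrite(f"pics/h1.png",cv2.resize(im,None,fx=8,fy=8,interpolation=cv2.INTER_CUBIC))
E
```

```text
time: 8.75
position: [0.456, -0.3165, 0.0475]
tool_rot: [-1.343, 1.162, 1.318]
ft_force: [-0.2, -0.1, -1.0]
grip_width: 0.376
time: 9.38
position: [0.4557, -0.3167, 0.0372]
tool_rot: [-1.343, 1.162, 1.318]
ft_force: [-0.4, -0.1, -0.3]
grip_width: 0.498
t 9.38 p [ 0.4557 -0.3167  0.0372] F [-0.37 -0.06 -0.33] M [ 0.12 -0.02  0.  ] g 0.498
axes x,y,z: [[-0.009, -0.032, -0.999], [-0.988, -0.157, 0.014], [-0.157, 0.987, -0.03]]
```

View pics/h1.png

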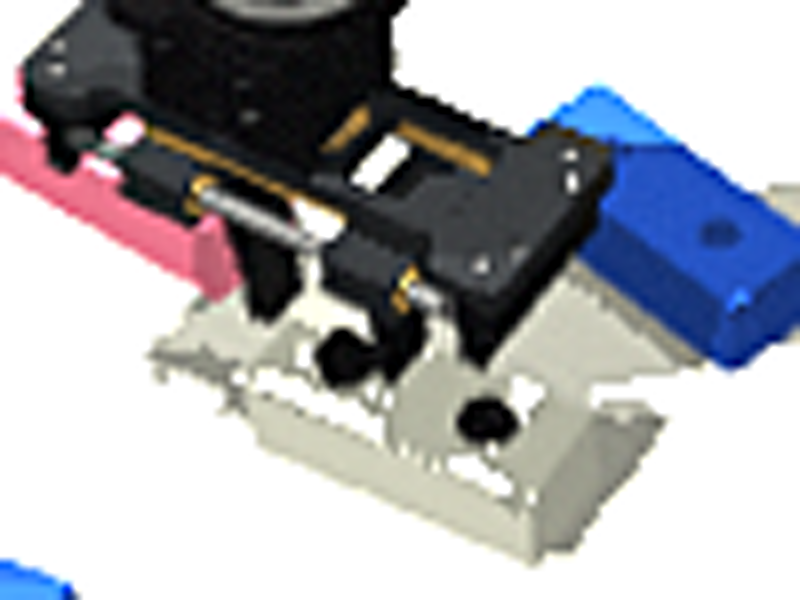

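```bash
for i in 1 2; do python3 -m pendant '[{"travel":[0.003,0,0],"twist":0},{"travel":[0.005,0,0],"twist":0}]'; done; for i in 1; do python3 -m pendant '[{"travel":[0.002,0,0],"twist":0},{"travel":[0.003,0,0],"twist":0}]'; done; python3 - <<'E'
from h import *
s,A=st()
x,y=220,120
im=np.clip(ctrl.get_image("scene")[:,:,::-1][y:y+75,x:x+100].astype(float)*2,0,255).astype(np.uint8)
cv2.imwrite(f"pics/h2.png",cv2.resize(im,None,fx=8,fy=8,interpolation=cv2.INTER_CUBIC))
E
```

```text
time: 9.68
position: [0.4557, -0.3169, 0.0322]
tool_rot: [-1.343, 1.162, 1.318]
ft_force: [0.6, 1.5, 1.3]
grip_width: 0.502
time: 9.93
position: [0.4556, -0.317, 0.0269]
tool_rot: [-1.343, 1.162, 1.318]
ft_force: [0.1, 0.4, -0.0]
grip_width: 0.502
time: 10.18
position: [0.4555, -0.3171, 0.0237]
tool_rot: [-1.342, 1.163, 1.318]
ft_force: [0.5, 0.2, -0.9]
grip_width: 0.5
t 10.18 p [ 0.4555 -0.3171  0.0237] F [ 0.48  0.16 -0.91] M [ 0.02  0.03 -0.02] g 0.5
axes x,y,z: [[-0.009, -0.032, -0.999], [-0.988, -0.157, 0.014], [-0.157, 0.987, -0.03]]
```

View pics/h2.png

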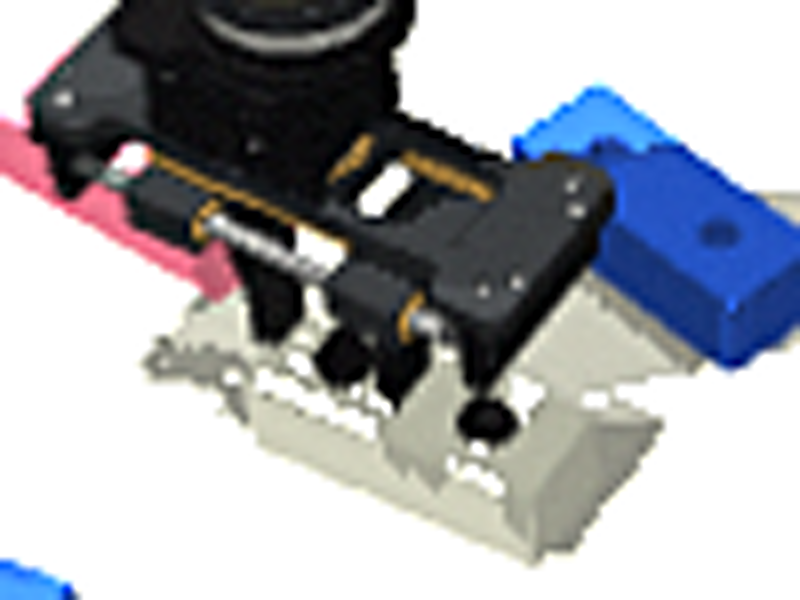

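The tips read as z≈0.050 in the picture (crop (275,340) and (400,405)) while the TCP reads 0.024. So the offset is about 26 mm. Continue down.

```bash
python3 -m pendant '[{"travel":[0.002,0,0],"twist":0},{"travel":[0.004,0,0],"twist":0},{"travel":[0.005,0,0],"twist":0}]'; for i in 1 2 3; do python3 -m pendant '[{"travel":[0.0015,0,0],"twist":0},{"travel":[0.0015,0,0],"twist":0}]'; done
```

```text
time: 10.6
position: [0.4553, -0.3172, 0.0185]
tool_rot: [-1.342, 1.163, 1.319]
ft_force: [-0.1, 0.0, -0.5]
grip_width: 0.498
time: 10.85
position: [0.4554, -0.3172, 0.018]
tool_rot: [-1.342, 1.162, 1.319]
ft_force: [-1.6, 2.1, 8.7]
grip_width: 0.501
time: 11.1
position: [0.4554, -0.3172, 0.0179]
tool_rot: [-1.341, 1.161, 1.319]
ft_force: [-3.2, 2.6, 11.6]
grip_width: 0.505
time: 11.35
position: [0.4554, -0.3171, 0.0179]
tool_rot: [-1.34, 1.16, 1.32]
ft_force: [-3.7, 2.7, 12.9]
grip_width: 0.502
```

```bash
python3 - <<'E'
from h import *
s,A=st()
x,y=235,130
im=np.clip(ctrl.get_image("scene")[:,:,::-1][y:y+60,x:x+80].astype(float)*3,0,255).astype(np.uint8)
cv2.imwrite(f"pics/h3.png",cv2.resize(im,None,fx=10,fy=10,interpolation=cv2.INTER_CUBIC))
E
```

```text
t 11.35 p [ 0.4554 -0.3171  0.0179] F [-3.74  2.74 12.93] M [0.94 0.9  0.05] g 0.502
axes x,y,z: [[-0.009, -0.028, -1.0], [-0.988, -0.156, 0.013], [-0.157, 0.987, -0.026]]
```

View pics/h3.png

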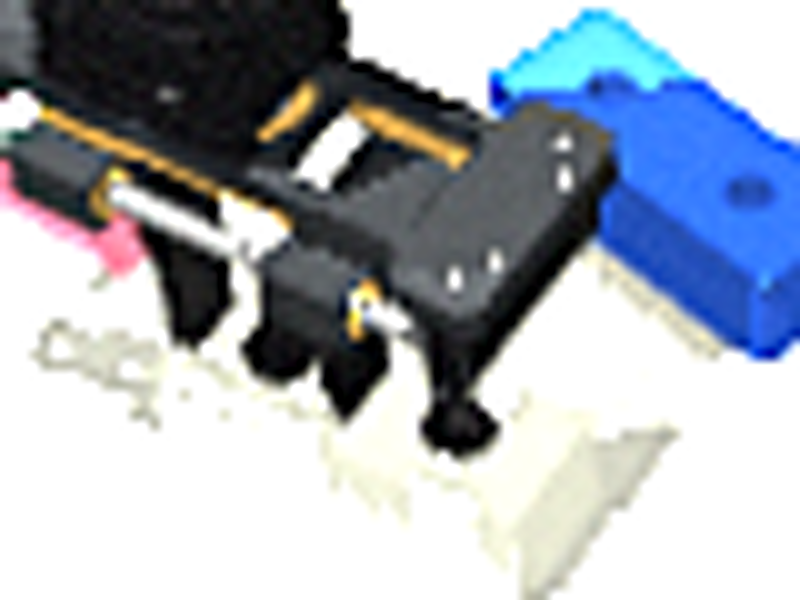

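Contact at TCP z=0.018. The moment and the picture both fit a fingertip on the stand's top, so the real tips sit about 22 mm above the reported TCP. I'll lift 1.5 mm and grip the head.

```bash
python3 -m pendant '[{"travel":[-0.0017,0,0],"twist":0},{"travel":[-0.0017,0,0],"twist":0},{"travel":[-0.0017,0,0],"twist":0}]'; python3 -m pendant '[{"travel":[0,0,0],"twist":0},{"travel":[0,0,0],"twist":0},{"travel":[0,0,0],"twist":0},{"travel":[0,0,0],"twist":0},{"travel":[0,0,0],"twist":0},{"travel":[0,0,0],"twist":0}]' -1 20; python3 - <<'E'
from h import *
s,A=st()
x,y=235,130
im=np.clip(ctrl.get_image("scene")[:,:,::-1][y:y+60,x:x+80].astype(float)*3,0,255).astype(np.uint8)
cv2.imwrite(f"pics/h4.png",cv2.resize(im,None,fx=10,fy=10,interpolation=cv2.INTER_CUBIC))
E
```

```text
time: 11.78
position: [0.4553, -0.317, 0.0193]
tool_rot: [-1.339, 1.16, 1.32]
ft_force: [-0.1, -0.2, -0.6]
grip_width: 0.498
time: 12.52
position: [0.4553, -0.317, 0.0193]
tool_rot: [-1.339, 1.16, 1.32]
ft_force: [-0.3, -0.1, -0.2]
grip_width: 0.231
t 12.53 p [ 0.4553 -0.317   0.0193] F [-0.32 -0.09 -0.19] M [ 0.06 -0.02 -0.02] g 0.231
axes x,y,z: [[-0.01, -0.028, -1.0], [-0.988, -0.156, 0.014], [-0.157, 0.987, -0.026]]
```

View pics/h4.png

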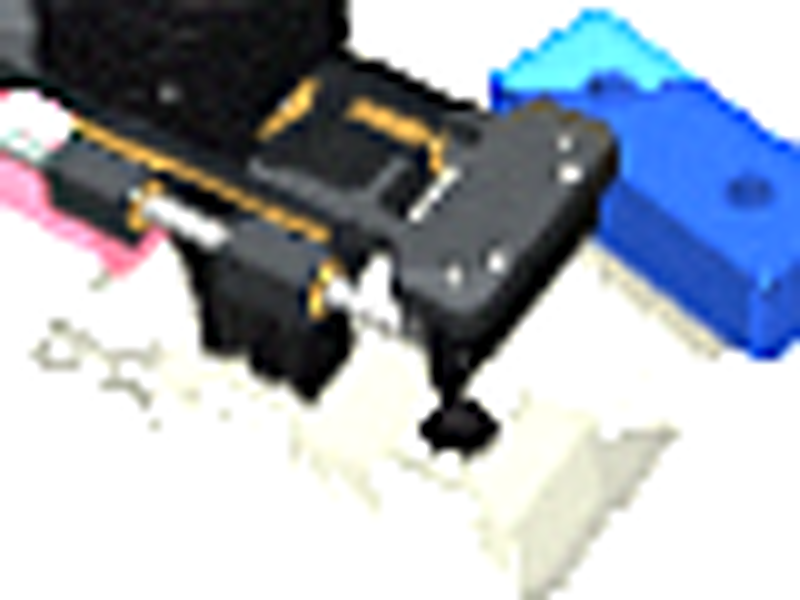

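Width 0.231 means 20 mm on a 22 mm head, so something is held, perhaps off-centre. I'll lift and look.

```bash
python3 -m pendant '[{"travel":[-0.01,0,0],"twist":0},{"travel":[-0.03,0,0],"twist":0},{"travel":[-0.06,0,0],"twist":0},{"travel":[-0.1,0,0],"twist":0},{"travel":[-0.14,0,0],"twist":0},{"travel":[-0.14,0,0],"twist":0}]'; python3 - <<'E'
from h import *
s,A=st()
p=pix("scene",s["position"]+[0,0,.022]);x,y=int(p[0])-40,int(p[1])-20;print(x,y,p)
I=ctrl.get_image("scene")[:,:,::-1]
cv2.imwrite("pics/i0.png",I)
im=np.clip(I[y:y+60,x:x+80].astype(float)*2.5,0,255).astype(np.uint8)
cv2.imwrite(f"pics/i1.png",cv2.resize(im,None,fx=10,fy=10,interpolation=cv2.INTER_CUBIC))
im=np.clip(I[150:195,240:310].astype(float)*2,0,255).astype(np.uint8)
cv2.imwrite(f"pics/i2.png",cv2.resize(im,None,fx=8,fy=8,interpolation=cv2.INTER_CUBIC))
E
```

```text
time: 13.32
position: [0.459, -0.3147, 0.164]
tool_rot: [-1.345, 1.156, 1.313]
ft_force: [0.3, 0.0, -1.3]
grip_width: 0.231
t 13.32 p [ 0.459  -0.3147  0.164 ] F [ 0.26  0.01 -1.34] M [ 0.06 -0.01  0.01] g 0.231
axes x,y,z: [[-0.002, -0.031, -1.0], [-0.988, -0.156, 0.006], [-0.156, 0.987, -0.03]]
216 109 [256.92535739 129.09854154]
```

View pics/i1.png

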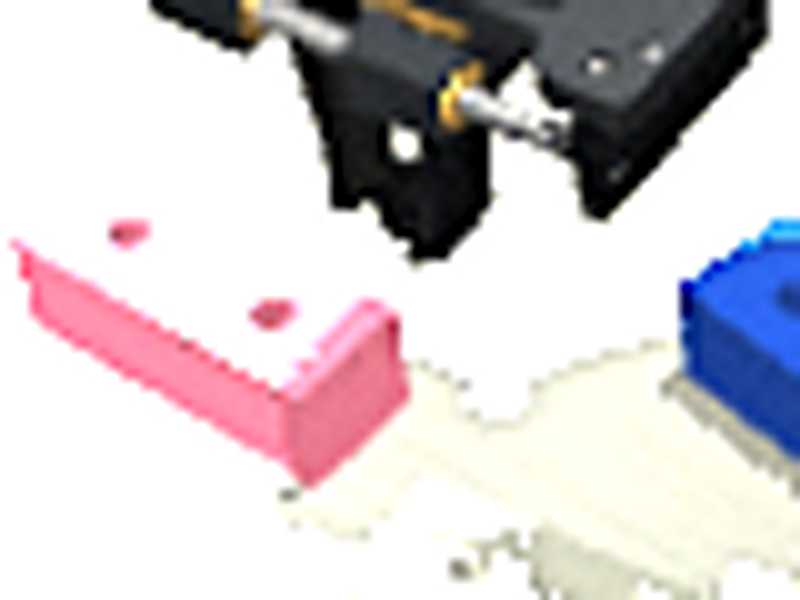

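View pics/i0.png

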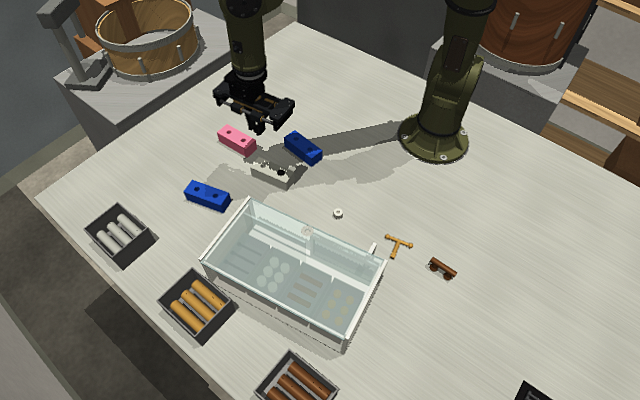

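View pics/i2.png

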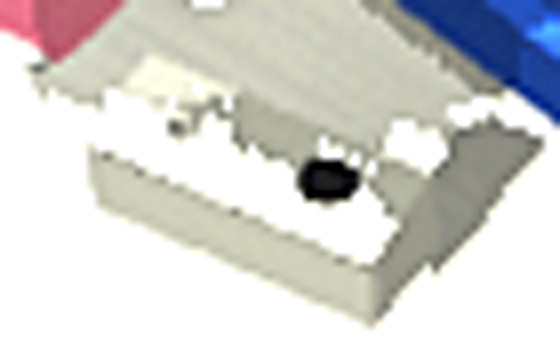

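```bash
python3 - <<'E'
from h import *
I=cv2.imread("pics/i0.png")
im=np.clip(I[100:140,235:285].astype(float)*4,0,255).astype(np.uint8)
cv2.imwrite(f"pics/i3.png",cv2.resize(im,None,fx=15,fy=15,interpolation=cv2.INTER_CUBIC))
E
```

```text
(no output)
```

View pics/i3.png

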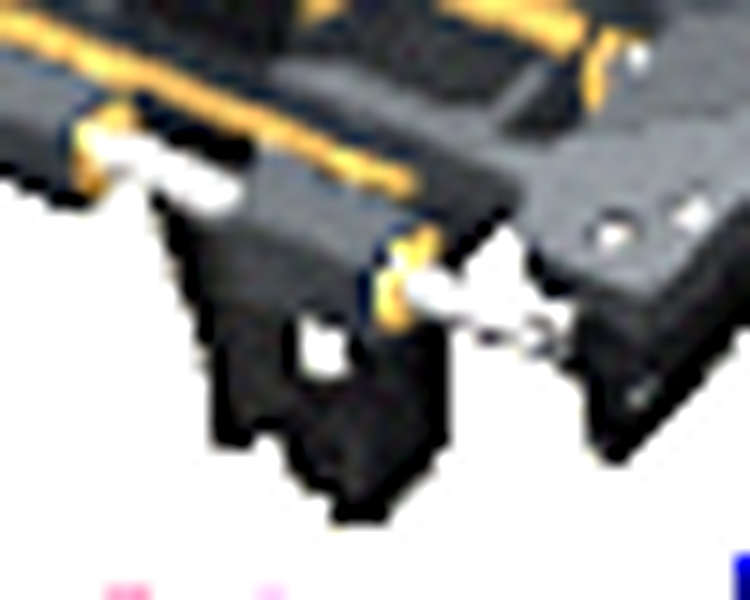

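The rivet is out of the stand and the plug is still there at (281,172). To see how it sits in the jaws, I'll turn the gripper to face the scene camera over a bright background.

```bash
python3 -m pendant '[{"travel":[-0.02,-0.02,0.02],"twist":-0.18},{"travel":[-0.04,-0.05,0.045],"twist":-0.36},{"travel":[-0.06,-0.08,0.07],"twist":-0.54},{"travel":[-0.07,-0.106,0.094],"twist":-0.7},{"travel":[-0.07,-0.106,0.094],"twist":-0.7},{"travel":[-0.07,-0.106,0.094],"twist":-0.7}]'; python3 - <<'E'
from h import *
s,A=st()
p=pix("scene",s["position"]+[0,0,.022]);x,y=int(p[0])-25,int(p[1])-20;print(x,y,p)
I=ctrl.get_image("scene")[:,:,::-1]
cv2.imwrite("pics/j0.png",I)
im=np.clip(I[y:y+40,x:x+50].astype(float)*3,0,255).astype(np.uint8)
cv2.imwrite(f"pics/j1.png",cv2.resize(im,None,fx=15,fy=15,interpolation=cv2.INTER_CUBIC))
E
```

```text
time: 14.12
position: [0.5476, -0.2013, 0.2267]
tool_rot: [-1.82, 0.703, 1.815]
ft_force: [-0.1, -0.5, -1.2]
grip_width: 0.229
t 14.12 p [ 0.5476 -0.2013  0.2267] F [-0.06 -0.5  -1.24] M [ 0.13  0.04 -0.03] g 0.229
axes x,y,z: [[-0.008, -0.028, -1.0], [-0.653, -0.757, 0.026], [-0.758, 0.653, -0.013]]
238 132 [263.20584996 152.76838137]
```

View pics/j1.png

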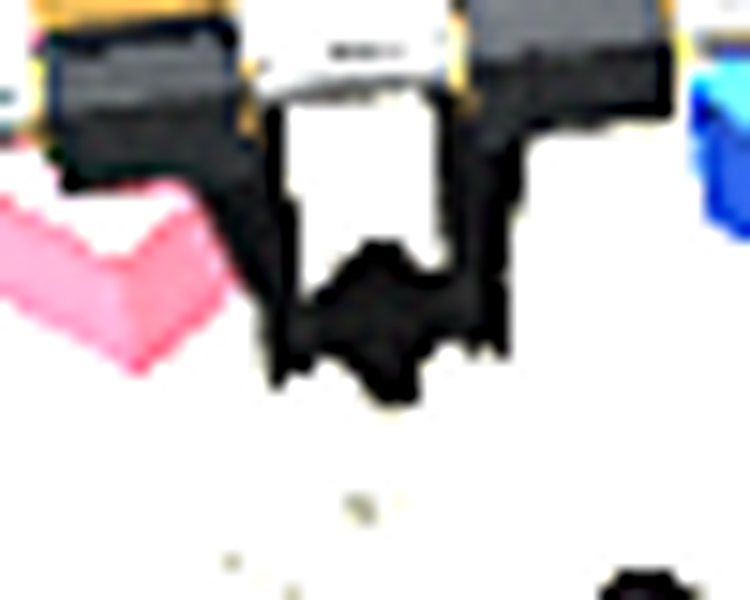

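The rivet hangs point down between the pads, with the pin top at crop (380,245) and the nose at (395,402). I'll fit its position in the jaws with an overlay.

```bash
cat >> h.py <<'E'
def rivpts(P,A,u,oy,oz,ty=0,tz=0):
    # u: height of head underside above TCP along -tool x ; returns outline circles (world)
    out=[]
    B=A@R.from_euler('yz',[ty,tz]).as_matrix()
    O=P+A@np.array([-u,oy,oz])
    for r,h in((.006,.014),(.011,.005),(.011,0),(.005,0),(.0043,-.016)):
        t=np.linspace(0,2*np.pi,24)
        out.append([O+B@np.array([-h,r*np.cos(a),r*np.sin(a)]) for a in t])
    return out
def mask(n,pts,x,y,k,shape):
    m=np.zeros(shape,np.uint8)
    g=lambda c:np.array([(pix(n,q)-[x,y]+.5)*k-.5 for q in c],np.float32)
    g=[g(c) for c in pts]
    for a,b in((0,1),(1,2),(3,4)):
        pass
    def hull(*cs): cv2.fillConvexPoly(m,cv2.convexHull(np.vstack(cs)).astype(np.int32),255)
    # pin goes from head top up
    hull(g[1],g[2]);hull(g[3],g[4]);c1=g[1].mean(0);hull(g[0],(g[1]-c1)*6/11+c1)
    return m
E
python3 - <<'E'
from h import *
s,A=st();P=s["position"]
x,y,k=238,132,15
im=cv2.imread("pics/j1.png")
outs=[]
for oy in(0,.003):
    m=mask("scene",rivpts(P,A,.0207,oy,0),x,y,k,im.shape[:2])
    o=im.copy();c,_=cv2.findContours(m,cv2.RETR_EXTERNAL,cv2.CHAIN_APPROX_NONE);cv2.drawContours(o,c,-1,(0,0,255),2)
    outs.append(o[180:450,200:560])
cv2.imwrite("pics/j2.png",np.hstack(outs))
E
```

```text
t 14.18 p [ 0.5493 -0.199   0.2285] F [1.38 3.24 1.26] M [ 0.32 -0.1  -0.  ] g 0.227
axes x,y,z: [[-0.004, -0.027, -1.0], [-0.65, -0.76, 0.022], [-0.76, 0.649, -0.015]]
```

View pics/j2.png

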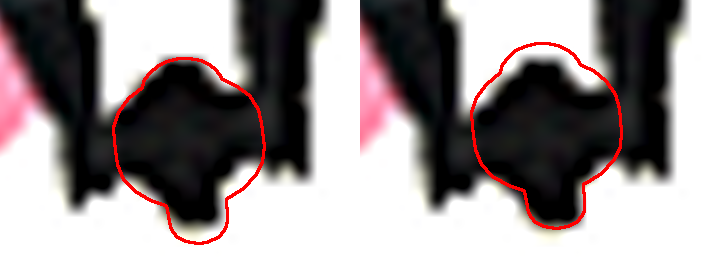

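```bash
python3 -m pendant '[{"travel":[0,0,0],"twist":0},{"travel":[0,0,0],"twist":0},{"travel":[0,0,0],"twist":0}]'; python3 - <<'E'
from h import *
s,A=st();P=s["position"]
I=ctrl.get_image("scene")[:,:,::-1]
p=pix("scene",P+[0,0,.022]);x,y=int(p[0])-18,int(p[1])-16;k=20
im=np.clip(I[y:y+30,x:x+36].astype(float)*3,0,255).astype(np.uint8)
im=cv2.resize(im,None,fx=k,fy=k,interpolation=cv2.INTER_CUBIC)
cv2.imwrite("pics/k0.png",im);np.savez("k.npz",P=P,A=A,I=I,xy=(x,y))
o=[]
for oy,tz in((.0015,0),(.0,.1),(0,-.1)):
    q=im.copy();m=mask("scene",rivpts(P,A,.0207,oy,0,0,tz),x,y,k,im.shape[:2])
    c,_=cv2.findContours(m,cv2.RETR_EXTERNAL,cv2.CHAIN_APPROX_NONE);cv2.drawContours(q,c,-1,(0,0,255),2);o.append(q[180:560,180:600])
cv2.imwrite("pics/k1.png",cv2.resize(np.hstack(o),None,fx=.6,fy=.6))
E
```

```text
time: 14.55
position: [0.5488, -0.1994, 0.2279]
tool_rot: [-1.824, 0.699, 1.815]
ft_force: [-0.2, 0.4, -0.6]
grip_width: 0.232
t 14.55 p [ 0.5488 -0.1994  0.2279] F [-0.22  0.35 -0.62] M [ 0.12  0.07 -0.01] g 0.232
axes x,y,z: [[-0.005, -0.027, -1.0], [-0.65, -0.759, 0.024], [-0.76, 0.65, -0.014]]
```

View pics/k1.png

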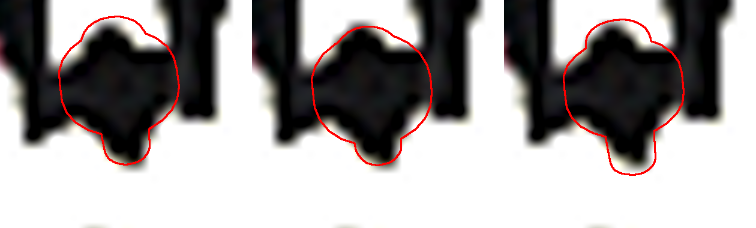

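```bash
cat > fit.py <<'E'
from h import *
from scipy.optimize import minimize
def fit(D,cols,rows,u=.0207,x0=(0,0,0,.1),k=20,reg=True):
    P,A,I=D["P"],D["A"],D["I"];x,y=D["xy"]
    g=cv2.resize(I[y:y+30,x:x+36].astype(np.float32).mean(2),None,fx=k,fy=k,interpolation=cv2.INTER_CUBIC)
    bg=np.percentile(g[rows[0]:rows[1],cols[0]:cols[1]],85);fg=12
    t=np.clip((g-fg)/(bg-fg),0,1)
    W=np.zeros_like(t);W[rows[0]:rows[1],cols[0]:cols[1]]=1
    def cost(p):
        m=mask("scene",rivpts(P,A,u,p[0]/1000,p[1]/1000,p[2]/10,p[3]/10),x,y,k,t.shape)
        m=1-cv2.blur(m.astype(np.float32)/255,(k+1,k+1))
        return ((m-t)**2*W).sum()/W.sum()*1e3+ (0.05*(p[2]**2+p[3]**2) if reg else 0)
    best=None
    for a in(-1,0,1):
        for oy in(-2,0,2):
            r=minimize(cost,[oy,x0[1],a*.7,a*.7],method="Nelder-Mead",options=dict(maxiter=160,initial_simplex=None))
            if best is None or r.fun<best.fun:best=r
    return best
E
python3 - <<'E'
from fit import *
im=cv2.imread("pics/k0.png")
g=im.mean(2)
for r in range(200,520,40): print(r,"".join('#' if v<120 else '.' for v in g[r,100:640:10]))
E
```

```text
200 .....###########....................##########........
240 .......#########........######.......#######..........
280 ........#########....#######################..........
320 ............################################..........
360 ............#########################.######..........
400 ............#####.......##########....................
440 ...........................#####......................
480 ......................................................
```

View pics/k0.png

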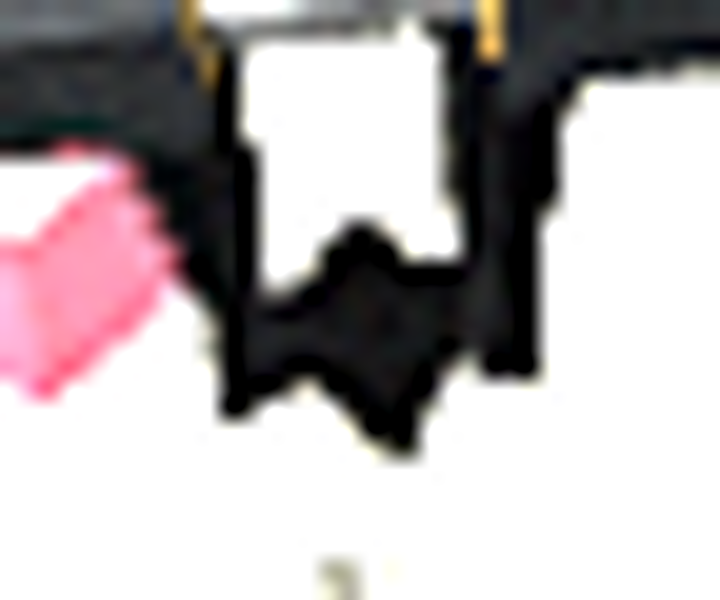

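```bash
python3 - <<'E'
from fit import *
D=np.load("k.npz")
im=cv2.imread("pics/k0.png");o=[]
for u in(.0195,.0207,.022):
    r=fit(D,(270,455),(150,560),u);print(u,r.x,r.fun)
    p=r.x;q=im.copy();m=mask("scene",rivpts(D["P"],D["A"],u,p[0]/1000,p[1]/1000,p[2]/10,p[3]/10),*D["xy"],20,im.shape[:2])
    c,_=cv2.findContours(m,cv2.RETR_EXTERNAL,cv2.CHAIN_APPROX_NONE);cv2.drawContours(q,c,-1,(0,0,255),2);o.append(q[180:560,180:600])
cv2.imwrite("pics/k2.png",cv2.resize(np.hstack(o),None,fx=.6,fy=.6))
E
```

```text
0.0195 [8.70302268e-01 5.05796717e-05 7.70124641e-04 1.61234346e-03] 45.484611670867636
0.0207 [-0.14380932  0.01219098 -0.62517186  0.09733139] 44.618606513482696
0.022 [-1.30206116  0.01525877 -0.46358498  0.00643627] 44.81665964087412
```

View pics/k2.png

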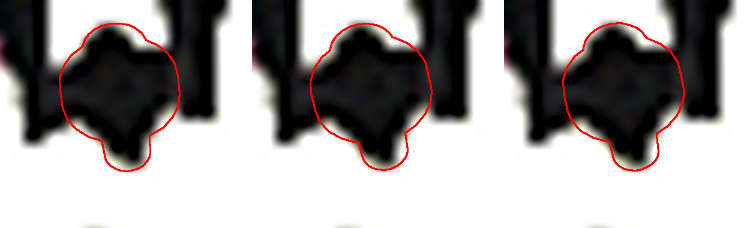

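```bash
sed -i 's/initial_simplex=None/initial_simplex=np.array([oy,x0[1],a*.7,a*.7])+np.vstack([np.zeros(4),np.diag([1.,1.,.6,.6])])/' fit.py; python3 - <<'E'
from fit import *
D=np.load("k.npz");x,y=D["xy"]
im=cv2.resize(np.clip(D["I"][y:y+30,x:x+36].astype(float)*1.3,0,255).astype(np.uint8),None,fx=20,fy=20,interpolation=cv2.INTER_CUBIC);o=[]
for u in(.0195,.0207,.022):
    r=fit(D,(270,455),(150,560),u);print(u,r.x,r.fun)
    p=r.x;q=im.copy();m=mask("scene",rivpts(D["P"],D["A"],u,p[0]/1000,p[1]/1000,p[2]/10,p[3]/10),*D["xy"],20,im.shape[:2])
    c,_=cv2.findContours(m,cv2.RETR_EXTERNAL,cv2.CHAIN_APPROX_NONE);cv2.drawContours(q,c,-1,(0,0,255),2);o.append(q[180:560,180:600])
cv2.imwrite("pics/k3.png",cv2.resize(np.hstack(o),None,fx=.6,fy=.6))
E
```

```text
0.0195 [ 0.82229857 -0.96740623 -0.51473198 -0.04679716] 34.39803483615528
0.0207 [-0.20597843 -1.08543131 -0.56023068 -0.02238794] 34.346181391276055
0.022 [-1.42229736 -1.08739554 -0.46211171  0.01284018] 34.16452853101614
```

View pics/k3.png

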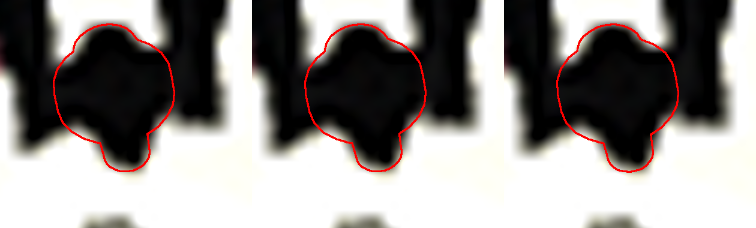

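The fit has the rivet nearly on the jaw axis (about -1 mm along the jaws, ~0.05 rad lean). Next I'll go above the hole, jaws turned 0.35 rad back towards the cabinet's y.

```bash
cat >> h.py <<'E'
RV=dict(u=.0207,oy=-.0002,oz=-.001,ty=-.056,tz=0)
def nose(P,A,h=-.016,rv=None):
    rv=rv or RV
    return P+A@(np.array([-rv["u"],rv["oy"],rv["oz"]])+R.from_euler('yz',[rv["ty"],rv["tz"]]).as_matrix()@np.array([-h,0,0]))
E
python3 - <<'E'
from h import *
s,A=st();P=s["position"]
A2=A@R.from_rotvec([.35,0,0]).as_matrix()
n=nose(np.zeros(3),A2)
tgt=np.array([.5831,-.0471,.16])-n
print("target",tgt,A.T@(tgt-P),"head-nose lean",nose(P,A2,0)-nose(P,A2))
E
```

```text
t 14.6 p [ 0.549  -0.1991  0.2281] F [-1.15  0.85 -0.06] M [ 0.11  0.05 -0.  ] g 0.228
axes x,y,z: [[-0.005, -0.027, -1.0], [-0.65, -0.76, 0.023], [-0.76, 0.65, -0.014]]
target [ 0.5828531  -0.04723484  0.15527791] [ 0.06849428 -0.13907066  0.07394294] head-nose lean [ 0.0005122  -0.00034835  0.01598801]
```

```bash
python3 -m pendant '[{"travel":[0,-0.045,0.025],"twist":0.17},{"travel":[0.01,-0.09,0.05],"twist":0.35},{"travel":[0.03,-0.139,0.074],"twist":0.35},{"travel":[0.05,-0.139,0.074],"twist":0.35},{"travel":[0.068,-0.139,0.074],"twist":0.35},{"travel":[0.068,-0.139,0.074],"twist":0.35},{"travel":[0.068,-0.139,0.074],"twist":0.35}]'; cat > look.py <<'E'
from h import *
import sys
def look(name,rv=None,hole=(.5831,-.0471,.12)):
    s,A=st();P=s["position"]
    I=ctrl.get_image("scene")[:,:,::-1]
    hole=np.array(hole);p=pix("scene",hole+[0,0,.02]);x,y=int(p[0])-25,int(p[1])-20;k=15
    im=cv2.resize(np.clip(I[y:y+40,x:x+50].astype(float)*1.3,0,255).astype(np.uint8),None,fx=k,fy=k,interpolation=cv2.INTER_CUBIC)
    cv2.imwrite(f"pics/{name}_raw.png",im)
    rv=rv or RV
    m=mask("scene",rivpts(P,A,rv["u"],rv["oy"],rv["oz"],rv["ty"],rv["tz"]),x,y,k,im.shape[:2])
    c,_=cv2.findContours(m,cv2.RETR_EXTERNAL,cv2.CHAIN_APPROX_NONE);cv2.drawContours(im,c,-1,(0,0,255),1)
    for r in(.006,.015):
        t=np.linspace(0,2*np.pi,40);q=np.array([(pix("scene",hole+[r*np.cos(a),r*np.sin(a),0])-[x,y]+.5)*k-.5 for a in t])
        cv2.polylines(im,[q.astype(np.int32)],True,(0,255,0),1)
    cv2.imwrite(f"pics/{name}.png",im)
    print("nose",nose(P,A,rv=rv),"lean",(nose(P,A,0,rv)-nose(P,A,rv=rv))/.016)
    return s,A,I,x,y
E
python3 -c "
from look import *
look('l1')"
```

```text
time: 15.48
position: [0.5831, -0.0482, 0.1565]
tool_rot: [-1.592, 0.949, 1.572]
ft_force: [-0.4, 0.4, -0.0]
grip_width: 0.232
t 15.47 p [ 0.5831 -0.0482  0.1565] F [-0.36  0.42 -0.03] M [ 0.06  0.03 -0.02] g 0.232
axes x,y,z: [[-0.004, -0.027, -1.0], [-0.872, -0.49, 0.017], [-0.49, 0.872, -0.022]]
nose [ 0.58336162 -0.04810934  0.16119327] lean [ 0.03102948 -0.02145589  0.99928815]
```

View pics/l1.png

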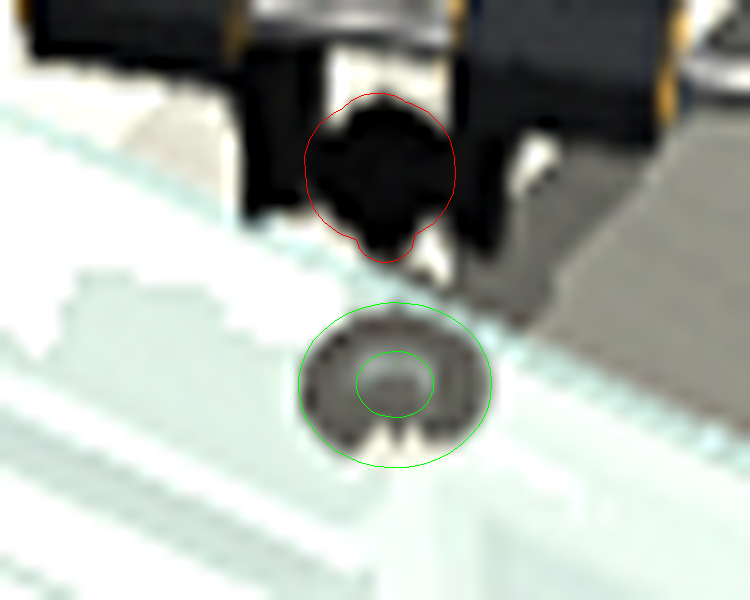

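View pics/l1_raw.png

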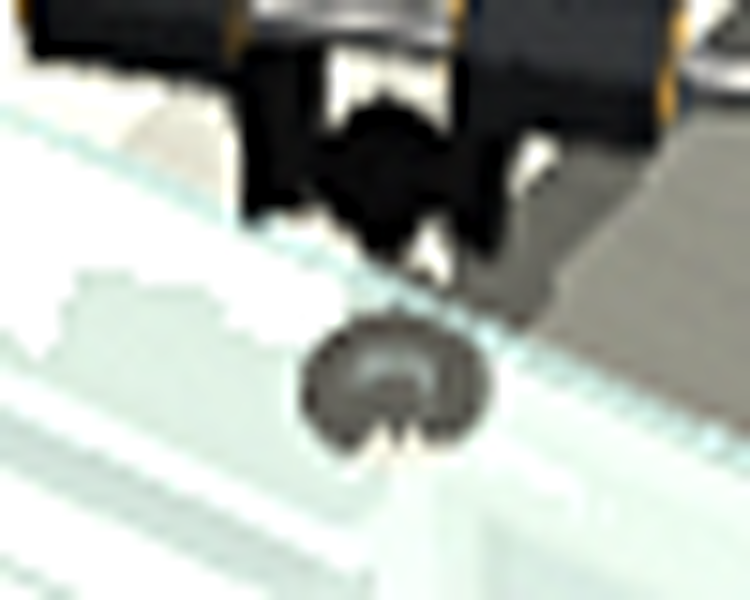

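The model outlines match the picture, ring (396,385) and rivet both within ~0.4 px. Lower to just above the roof.

```bash
sed -i 's/oz=-.001,/oz=-.0004,/' h.py; python3 -m pendant '[{"travel":[0.01,-0.0007,0.0013],"twist":0},{"travel":[0.02,-0.0007,0.0013],"twist":0},{"travel":[0.03,-0.0007,0.0013],"twist":0},{"travel":[0.034,-0.0007,0.0013],"twist":0},{"travel":[0.034,-0.0007,0.0013],"twist":0},{"travel":[0.034,-0.0007,0.0013],"twist":0}]';python3 -c "
from look import *
s,A,I,x,y=look('l2')
print(A.T@(np.array([.5831,-.0471,.12])-nose(s['position'],A)))"
```

```text
time: 16.27
position: [0.5835, -0.0475, 0.1231]
tool_rot: [-1.593, 0.948, 1.571]
ft_force: [0.3, -0.5, -0.3]
grip_width: 0.231
t 16.27 p [ 0.5835 -0.0475  0.1231] F [ 0.35 -0.5  -0.34] M [ 0.12  0.09 -0.01] g 0.231
axes x,y,z: [[-0.002, -0.027, -1.0], [-0.872, -0.49, 0.015], [-0.49, 0.871, -0.023]]
nose [ 0.5834378  -0.04687944  0.12778094] lean [ 0.02978684 -0.02152071  0.99932457]
[0.00778484 0.00028236 0.00014944]
```

View pics/l2.png

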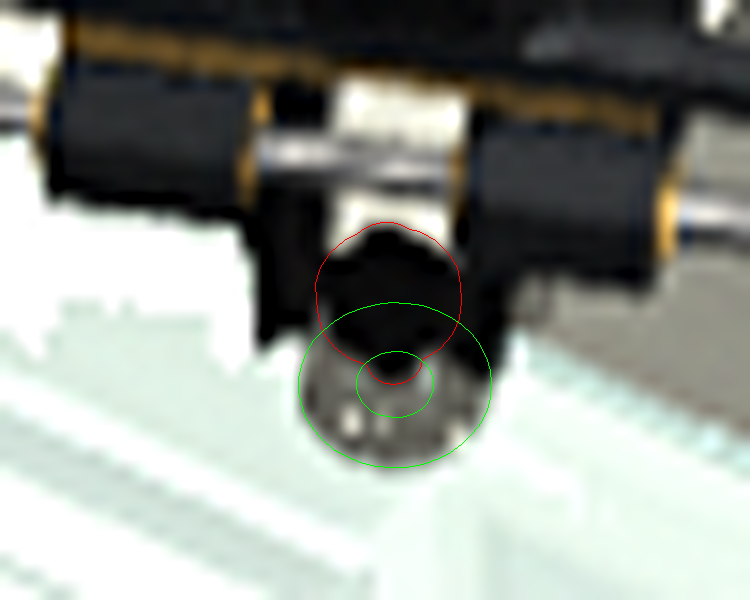

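Alignment still matches: the nose at crop (393,382) points at the hole. Feel down in small steps.

```bash
python3 -m pendant '[{"travel":[0.003,0.0002,0.0001],"twist":0},{"travel":[0.006,0.0003,0.0001],"twist":0},{"travel":[0.006,0.0003,0.0001],"twist":0}]'; for i in 1 2 3; do python3 -m pendant '[{"travel":[0.0012,0,0],"twist":0},{"travel":[0.002,0,0],"twist":0}]'|tr '\n' ' ';echo; done; python3 -c "
from look import *
s,A,I,x,y=look('l3')"
```

```text
time: 16.7
position: [0.5829, -0.0478, 0.1168]
tool_rot: [-1.592, 0.949, 1.572]
ft_force: [-1.0, -1.2, 0.4]
grip_width: 0.233
time: 16.95 position: [0.5829, -0.0478, 0.1147] tool_rot: [-1.592, 0.949, 1.572] ft_force: [0.8, 0.2, -0.6] grip_width: 0.227 
time: 17.2 position: [0.5829, -0.0479, 0.1126] tool_rot: [-1.592, 0.949, 1.572] ft_force: [-0.8, 1.1, -0.3] grip_width: 0.232 
time: 17.45 position: [0.5829, -0.0479, 0.1105] tool_rot: [-1.592, 0.949, 1.572] ft_force: [-0.4, 0.7, -1.1] grip_width: 0.227 
t 17.45 p [ 0.5829 -0.0479  0.1105] F [-0.42  0.72 -1.12] M [ 0.07 -0.01  0.01] g 0.227
axes x,y,z: [[-0.003, -0.027, -1.0], [-0.872, -0.49, 0.016], [-0.49, 0.871, -0.022]]
nose [ 0.58281497 -0.04723736  0.11522429] lean [ 0.03043458 -0.02160216  0.9993033 ]
```

View pics/l3.png

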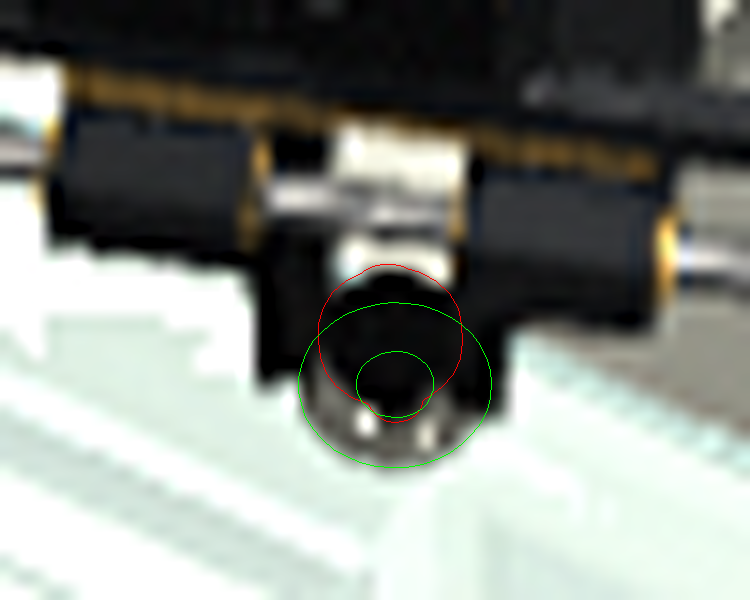

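```bash
for i in 1 2 3; do python3 -m pendant '[{"travel":[0.0015,0,0],"twist":0},{"travel":[0.0025,0,0],"twist":0}]'|tr '\n' ' ';echo; done
```

```text
time: 17.75 position: [0.5828, -0.0479, 0.1079] tool_rot: [-1.592, 0.949, 1.572] ft_force: [-0.0, 0.4, -0.4] grip_width: 0.225 
time: 18.0 position: [0.5828, -0.048, 0.1052] tool_rot: [-1.592, 0.949, 1.572] ft_force: [0.5, -0.5, 0.5] grip_width: 0.232 
time: 18.25 position: [0.5828, -0.048, 0.1026] tool_rot: [-1.592, 0.949, 1.572] ft_force: [0.8, -0.4, -0.9] grip_width: 0.229
```

The nose is inside the hole with no force. Final 3 mm in 1 mm steps.

```bash
for i in 1 2 3 4; do python3 -m pendant '[{"travel":[0.001,0,0],"twist":0},{"travel":[0.001,0,0],"twist":0}]'|tr '\n' ' ';echo; done
```

```text
time: 18.5 position: [0.5827, -0.0481, 0.1015] tool_rot: [-1.592, 0.949, 1.572] ft_force: [-0.1, -0.1, -0.8] grip_width: 0.229 
time: 18.75 position: [0.5827, -0.048, 0.1004] tool_rot: [-1.592, 0.949, 1.572] ft_force: [0.6, 0.3, -1.3] grip_width: 0.229 
time: 19.0 position: [0.5827, -0.048, 0.0993] tool_rot: [-1.592, 0.949, 1.572] ft_force: [0.5, -0.3, -0.6] grip_width: 0.227 
time: 19.25 position: [0.5828, -0.048, 0.0988] tool_rot: [-1.592, 0.948, 1.572] ft_force: [-0.4, 0.8, 3.2] grip_width: 0.227
```

```bash
python3 -m pendant '[{"travel":[0.0005,0,0],"twist":0},{"travel":[0.0005,0,0],"twist":0},{"travel":[0.0005,0,0],"twist":0}]'|tr '\n' ' '; python3 -c "
from look import *
s,A,I,x,y=look('l4')"
```

```text
time: 19.62 position: [0.5828, -0.048, 0.0985] tool_rot: [-1.592, 0.948, 1.572] ft_force: [-1.2, 0.3, 5.0] grip_width: 0.229 t 19.62 p [ 0.5828 -0.048   0.0985] F [-1.23  0.27  5.  ] M [ 0.16  0.42 -0.04] g 0.229
axes x,y,z: [[-0.003, -0.027, -1.0], [-0.872, -0.49, 0.016], [-0.49, 0.871, -0.022]]
nose [ 0.58273023 -0.04738198  0.10324004] lean [ 0.03051268 -0.02171985  0.99929837]
```

View pics/l4.png

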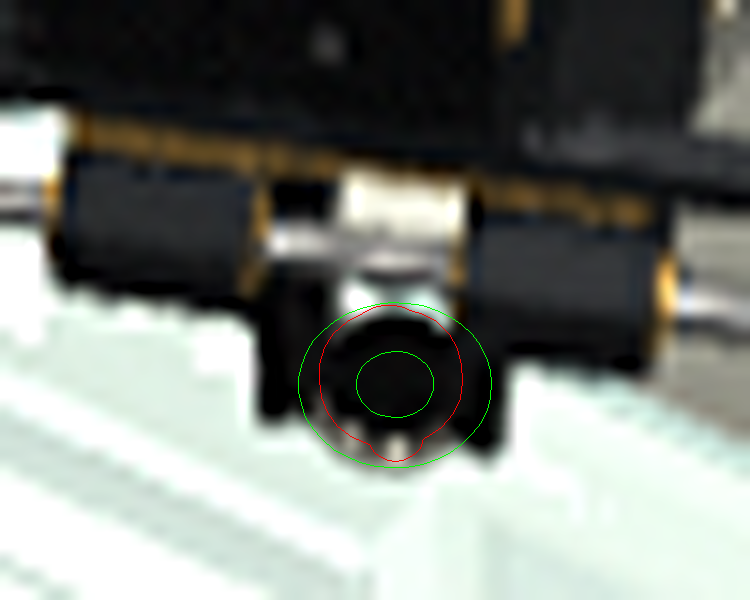

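The head is down on the ring and the nose no longer shows. I'll release, rise and inspect.

```bash
python3 -m pendant '[{"travel":[-0.0005,0,0],"twist":0},{"travel":[-0.0005,0,0],"twist":0},{"travel":[-0.0005,0,0],"twist":0},{"travel":[-0.0005,0,0],"twist":0}]' -0.1|tr '\n' ' '; python3 -m pendant '[{"travel":[-0.01,0,0],"twist":0},{"travel":[-0.03,0,0],"twist":0},{"travel":[-0.045,0,0],"twist":0},{"travel":[-0.045,0,0],"twist":0},{"travel":[-0.045,0,0],"twist":0}]'|tr '\n' ' '; python3 -c "
from look import *
s,A,I,x,y=look('l5')"
```

```text
time: 20.18 position: [0.5826, -0.0481, 0.0986] tool_rot: [-1.592, 0.949, 1.572] ft_force: [-0.3, -0.1, -1.0] grip_width: 0.442 time: 20.8 position: [0.5825, -0.0469, 0.1433] tool_rot: [-1.592, 0.949, 1.573] ft_force: [-0.0, -0.1, 0.0] grip_width: 0.45 t 20.8 p [ 0.5825 -0.0469  0.1433] F [-0.02 -0.12  0.  ] M [0.1  0.03 0.01] g 0.45
axes x,y,z: [[-0.004, -0.027, -1.0], [-0.872, -0.49, 0.017], [-0.49, 0.871, -0.022]]
nose [ 0.58244734 -0.04625808  0.14798273] lean [ 0.03148624 -0.02170177  0.99926856]
```

View pics/l5_raw.png

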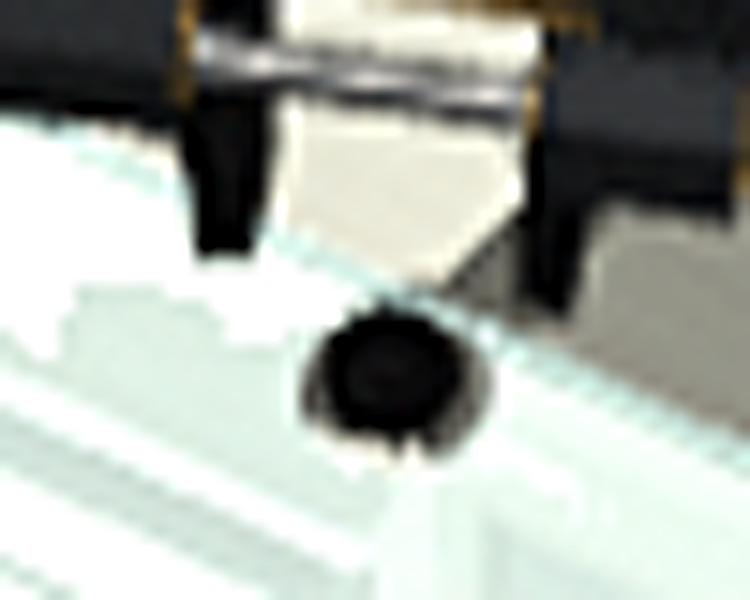

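```bash
python3 - <<'E'
from h import *
hole=np.array([.5831,-.0471,.12]);p=pix("scene",hole+[0,0,.02]);x,y=int(p[0])-25,int(p[1])-20;k=15
im=cv2.imread("pics/l5_raw.png");o=[]
A=np.array([[0,0,-1],[-1,0,0],[0,1,0.]]).T
for dx,dy,z in((0,0,.12),(-.0007,-.0005,.12),(0,0,.123)):
    q=im.copy();m=mask("scene",rivpts(hole*[1,1,0]+[dx,dy,z],A,0,0,0),x,y,k,im.shape[:2])
    # without shank: clip to head/pin only
    c,_=cv2.findContours(m,cv2.RETR_EXTERNAL,cv2.CHAIN_APPROX_NONE);cv2.drawContours(q,c,-1,(0,0,255),1)
    o.append(q[270:520,260:520])
cv2.imwrite("pics/l6.png",np.hstack(o))
E
```

```text
(no output)
```

View pics/l6.png

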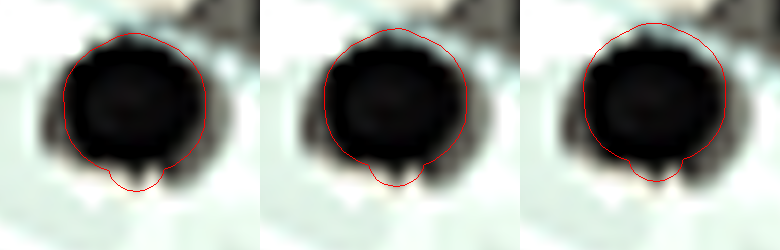

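The first overlay (underside at 0.120) fits, so the rivet is seated upright, with the pin standing up and the ring visible around it. I'll close the fingers and press the pin gently.

```bash
python3 -m pendant '[{"travel":[0.008,0,-0.0004],"twist":0},{"travel":[0.016,0,-0.0004],"twist":0},{"travel":[0.022,0,-0.0004],"twist":0},{"travel":[0.024,0,-0.0004],"twist":0},{"travel":[0.024,0,-0.0004],"twist":0}]' -1 20|tr '\n' ' '; python3 -m pendant '[{"travel":[0.0015,0,0],"twist":0},{"travel":[0.003,0,0],"twist":0},{"travel":[0.003,0,0],"twist":0}]'|tr '\n' ' '; python3 -c "
from look import *
s,A,I,x,y=look('m1')"
```

```text
time: 21.48 position: [0.5823, -0.0478, 0.1188] tool_rot: [-1.591, 0.949, 1.574] ft_force: [-0.4, 0.5, 0.4] grip_width: 0.023 time: 21.85 position: [0.5822, -0.0479, 0.1157] tool_rot: [-1.591, 0.949, 1.574] ft_force: [-0.1, 0.1, 0.4] grip_width: 0.004 t 21.85 p [ 0.5822 -0.0479  0.1157] F [-0.15  0.06  0.38] M [0.11 0.05 0.07] g 0.004
axes x,y,z: [[-0.005, -0.027, -1.0], [-0.872, -0.49, 0.018], [-0.49, 0.871, -0.021]]
nose [ 0.58217637 -0.0472919   0.12042108] lean [ 0.03251257 -0.02184539  0.99923256]
```

View pics/m1_raw.png

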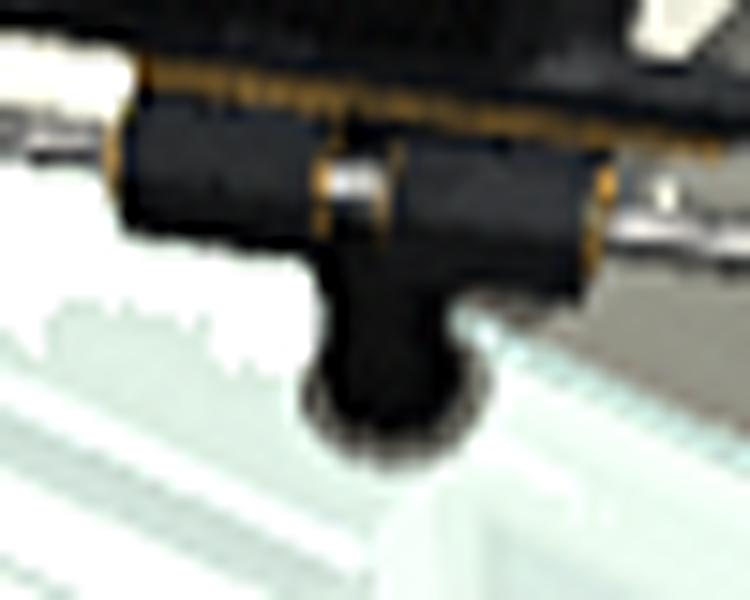

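```bash
for i in 1 2 3 4 5; do python3 -m pendant '[{"travel":[0.001,0,0],"twist":0},{"travel":[0.001,0,0],"twist":0}]'|tr '\n' ' '|cut -c1-150; done
```

```text
time: 22.15 position: [0.5823, -0.048, 0.1147] tool_rot: [-1.591, 0.949, 1.574] ft_force: [0.8, 1.3, 0.1] grip_width: 0.008 
time: 22.4 position: [0.5821, -0.048, 0.1136] tool_rot: [-1.591, 0.95, 1.574] ft_force: [0.3, -0.1, 0.1] grip_width: 0.008 
time: 22.65 position: [0.5821, -0.048, 0.1125] tool_rot: [-1.591, 0.95, 1.574] ft_force: [-0.7, 1.0, 1.0] grip_width: 0.002 
time: 22.9 position: [0.5821, -0.0481, 0.1114] tool_rot: [-1.591, 0.95, 1.574] ft_force: [-0.3, -0.6, 0.0] grip_width: 0.006 
time: 23.15 position: [0.5821, -0.0481, 0.1109] tool_rot: [-1.591, 0.95, 1.574] ft_force: [-0.9, -0.2, 3.6] grip_width: 0.002
```

Pin contact at 0.111, as expected. Flush should come around TCP z≈0.101.

```bash
for i in 1 2 3 4 5; do python3 -m pendant '[{"travel":[0.001,0,0],"twist":0},{"travel":[0.0012,0,0],"twist":0}]'|tr '\n' ' '|cut -c1-150; done
```

```text
time: 23.4 position: [0.5822, -0.0481, 0.1104] tool_rot: [-1.591, 0.95, 1.574] ft_force: [-2.7, 0.6, 6.7] grip_width: 0.008 
time: 23.65 position: [0.5822, -0.0481, 0.1102] tool_rot: [-1.591, 0.949, 1.573] ft_force: [-3.2, 0.4, 6.9] grip_width: 0.005 
time: 23.9 position: [0.5822, -0.0481, 0.1101] tool_rot: [-1.592, 0.95, 1.573] ft_force: [-2.8, 0.7, 9.4] grip_width: 0.008 
time: 24.15 position: [0.5823, -0.0481, 0.1101] tool_rot: [-1.592, 0.95, 1.573] ft_force: [-4.1, 0.1, 8.9] grip_width: -0.0 
time: 24.4 position: [0.5823, -0.0481, 0.1101] tool_rot: [-1.592, 0.95, 1.572] ft_force: [-2.7, 1.1, 9.6] grip_width: 0.003
```

```bash
for i in 1 2 3 4; do python3 -m pendant '[{"travel":[0.001,0,0],"twist":0},{"travel":[0.0018,0,0],"twist":0}]'|tr '\n' ' '|cut -c1-150; done
```

```text
time: 24.65 position: [0.5823, -0.0481, 0.1097] tool_rot: [-1.593, 0.95, 1.572] ft_force: [-4.0, 0.8, 10.0] grip_width: 0.005 
time: 24.9 position: [0.5823, -0.0481, 0.1094] tool_rot: [-1.593, 0.95, 1.571] ft_force: [-3.9, 0.3, 9.5] grip_width: 0.009 
time: 25.15 position: [0.5823, -0.0481, 0.109] tool_rot: [-1.594, 0.95, 1.571] ft_force: [-3.9, 0.6, 10.7] grip_width: 0.0 
time: 25.4 position: [0.5823, -0.0481, 0.1087] tool_rot: [-1.594, 0.95, 1.571] ft_force: [-4.0, -0.1, 10.2] grip_width: 0.006
```

The pin is moving at a ~10 N plateau. I'll use slightly longer steps.

```bash
for i in 1 2 3 4; do python3 -m pendant '[{"travel":[0.0015,0,0],"twist":0},{"travel":[0.0025,0,0],"twist":0},{"travel":[0.0025,0,0],"twist":0}]'|tr '\n' ' '|cut -c1-150; done
```

```text
time: 25.78 position: [0.5823, -0.0481, 0.1076] tool_rot: [-1.594, 0.95, 1.57] ft_force: [-3.5, 0.2, 9.5] grip_width: 0.006 
time: 26.15 position: [0.5823, -0.0481, 0.1066] tool_rot: [-1.595, 0.95, 1.57] ft_force: [-4.1, -0.1, 10.0] grip_width: 0.005 
time: 26.52 position: [0.5824, -0.0481, 0.1056] tool_rot: [-1.595, 0.95, 1.569] ft_force: [-3.7, 1.4, 10.0] grip_width: 0.004 
time: 26.9 position: [0.5823, -0.0481, 0.1046] tool_rot: [-1.596, 0.95, 1.569] ft_force: [-4.0, 0.1, 10.4] grip_width: 0.006
```

```bash
for i in 1 2 3 4; do python3 -m pendant '[{"travel":[0.0015,0,0],"twist":0},{"travel":[0.0022,0,0],"twist":0},{"travel":[0.0022,0,0],"twist":0}]'|tr '\n' ' '|cut -c1-150; done
```

```text
time: 27.28 position: [0.5824, -0.0481, 0.1039] tool_rot: [-1.596, 0.95, 1.569] ft_force: [-4.3, 0.7, 10.0] grip_width: 0.004 
time: 27.65 position: [0.5824, -0.0481, 0.1031] tool_rot: [-1.596, 0.95, 1.568] ft_force: [-3.8, -0.3, 9.9] grip_width: 0.006 
time: 28.02 position: [0.5824, -0.0481, 0.1025] tool_rot: [-1.597, 0.95, 1.568] ft_force: [-5.0, 0.5, 9.7] grip_width: 0.005 
time: 28.4 position: [0.5823, -0.0481, 0.1017] tool_rot: [-1.597, 0.951, 1.568] ft_force: [-4.1, 1.4, 10.1] grip_width: 0.003
```

Moved 8.4 mm of the expected 9. I'll continue with smaller steps and watch for the force rise.

```bash
for i in 1 2 3; do python3 -m pendant '[{"travel":[0.0012,0,0],"twist":0},{"travel":[0.0019,0,0],"twist":0},{"travel":[0.0019,0,0],"twist":0}]'|tr '\n' ' '|cut -c1-150; done
```

```text
time: 28.78 position: [0.5824, -0.0482, 0.1013] tool_rot: [-1.598, 0.951, 1.567] ft_force: [-4.0, 0.8, 9.5] grip_width: 0.007 
time: 29.15 position: [0.5824, -0.0482, 0.101] tool_rot: [-1.598, 0.951, 1.567] ft_force: [-4.9, 0.5, 10.5] grip_width: 0.006 
time: 29.52 position: [0.5824, -0.0482, 0.1009] tool_rot: [-1.598, 0.951, 1.566] ft_force: [-5.4, 0.8, 11.0] grip_width: 0.007
```

```bash
for i in 1 2; do python3 -m pendant '[{"travel":[0.0012,0,0],"twist":0},{"travel":[0.0023,0,0],"twist":0},{"travel":[0.0023,0,0],"twist":0}]'|tr '\n' ' '|cut -c1-150; done
```

```text
time: 29.9 position: [0.5824, -0.0482, 0.1007] tool_rot: [-1.599, 0.951, 1.566] ft_force: [-5.3, 1.2, 13.2] grip_width: 0.005 
time: 30.28 position: [0.5824, -0.0482, 0.1006] tool_rot: [-1.599, 0.951, 1.565] ft_force: [-6.5, 0.0, 13.0] grip_width: 0.003
```

It stops at 13 N with no more motion, so the pin is at its end stop. Rise, clear the view and check.

```bash
python3 -m pendant '[{"travel":[-0.004,0,0],"twist":0},{"travel":[-0.03,0,0],"twist":0},{"travel":[-0.07,0,0],"twist":0},{"travel":[-0.11,0.01,-0.03],"twist":0},{"travel":[-0.13,0.02,-0.08],"twist":0},{"travel":[-0.13,0.02,-0.14],"twist":0},{"travel":[-0.13,0.02,-0.2],"twist":0},{"travel":[-0.13,0.02,-0.2],"twist":0},{"travel":[-0.13,0.02,-0.2],"twist":0}]' |tr '\n' ' '; python3 - <<'E'
from h import *
st()
hole=np.array([.5831,-.0471,.12]);k=15;o=[]
A=np.array([[0,0,-1],[-1,0,0],[0,1,0.]]).T
for n in("scene","top"):
    I=ctrl.get_image(n)[:,:,::-1];cv2.imwrite(f"pics/n_{n}.png",I)
    p=pix(n,hole);x,y=int(p[0])-13,int(p[1])-15
    im=cv2.resize(np.clip(I[y:y+30,x:x+26].astype(float)*1.6,0,255).astype(np.uint8),None,fx=k,fy=k,interpolation=cv2.INTER_CUBIC)
    q=[q for q in rivpts(hole,A,0,0,0)[1:3]]
    for c in q: cv2.polylines(im,[np.array([(pix(n,v)-[x,y]+.5)*k-.5 for v in c]).astype(np.int32)],True,(0,0,255),1)
    o.append(im)
cv2.imwrite("pics/n1.png",np.hstack(o))
E
```

```text
time: 31.4 position: [0.6625, -0.2273, 0.2356] tool_rot: [-1.598, 0.951, 1.567] ft_force: [0.1, -0.1, -0.7] grip_width: 0.006 t 31.4 p [ 0.6625 -0.2273  0.2356] F [ 0.09 -0.08 -0.69] M [ 0.14  0.03 -0.08] g 0.006
axes x,y,z: [[0.001, -0.031, -1.0], [-0.872, -0.489, 0.015], [-0.49, 0.871, -0.028]]
```

View pics/n1.png

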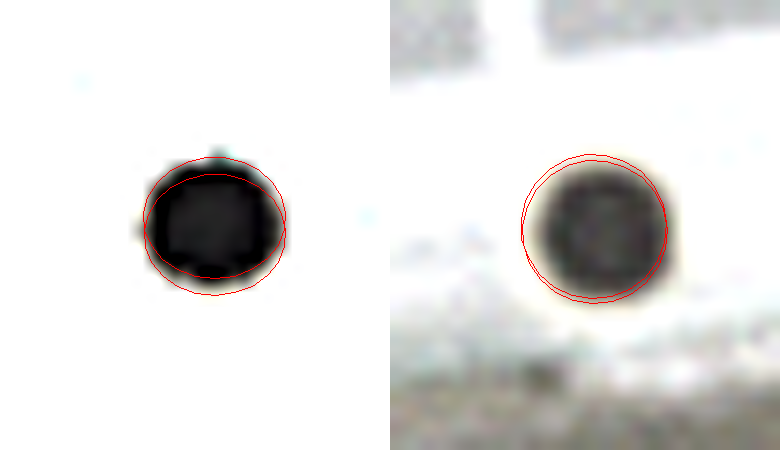

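View pics/n_scene.png

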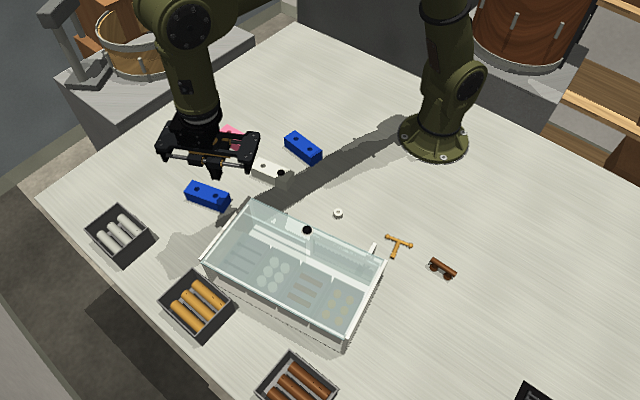

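View pics/n_top.png

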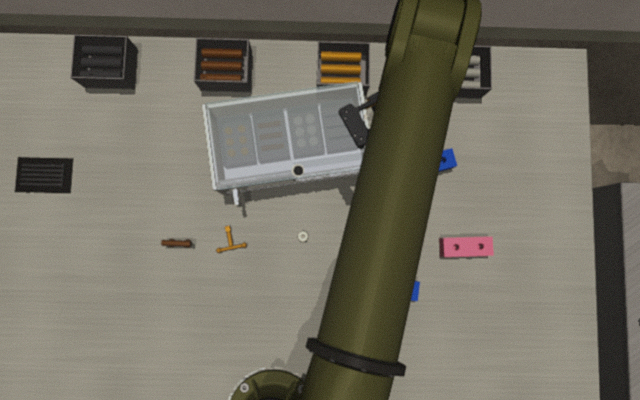

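The head sits flat and centred on the hole (scene (306,230), top (298,170)). No pin bump shows above the head outline. The door bar is still at its shut position, top (237,195), and the plug and loose hardware are unmoved. I'm handing in.

```bash
python3 -c "
from bench import ctrl
print(ctrl.close_job())"
```

```text
the job is handed in; nothing more can be done
None
```

The door is shut and the push rivet is locked into the roof's ringed hole with its pin pressed in. I handed the job in with the arm well clear, at about 31 s of the 67 s allowed; it reports no verdict.

- **Door:** I pushed it shut by its pull bar until it stopped at 17–21 N. The bar was in the same place in the final picture.
- **Rivet:** I took it from the white stand and lowered it into the hole. It went in without resistance until the head met the roof at about 3–5 N, and the picture overlay showed the head down at roof height.
- **Pin:** It moved at about 10 N and stopped at 13 N, the highest press the wrist sensor showed on the roof. The tool moved 10.4 mm from first contact. Allowing for about 1.6 mm of roof bend, that matches the pin's 9 mm travel within measuring error.
- **Last pictures:** The rivet is centred on the hole with no pin standing up. The loose hardware showed no shift; the plug is still in the stand.

These checks disagreed or were less certain:

- **Fingertip height:** The real fingertips sat about 22 mm above the reported tool position. I found this by touching the stand at about 13 N and used contact heights from then on.
- **Grip width:** It read 20 mm on the 22 mm head.
- **Tool tilt:** Pushing the door to its stop left the tool tilted by about 0.03 rad. The rivet's estimated lean while I lowered it was about 0.04 rad.
- **Sideways force:** It reached about 6.5 N in the last press, close to the 7 N at which the roof slides. The pictures show no shift.
- **Spread legs:** I could not see them directly; that they spread is inferred from the pin's travel.

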